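# Load and start the bench polisher

## Robot

A 6-joint arm with a two-finger parallel gripper is mounted at the origin on the work surface. World frame = base frame: x ahead of the robot, y to its left, z up, the work surface at z = 0. Lengths are in m, angles in rad, forces in N, time in s.
With the tool pointing down it reaches from about 0.4 to 0.825 m from the base axis. Payload 7 kg.
Tool frame: the origin (TCP) lies midway between the tips of the shut fingers; the grasp point (between the pads) lies 19 mm behind it; z points along the fingers, y is the line along which they close (so a half turn about z gives the same grasp; the last joint's range is limited). The gripper opens to 88 mm and grips with 3 to 60 N. Pads are 19 mm wide; open, the fingers measure 130 mm over their backs; the gripper's body (78 mm by 193 mm) begins 47 mm behind the grasp point.
Start: joints at [-0.867, 0.359, 0.012, 0, -1.224, -0.288], TCP at [0.273, -0.617, 0.227] pointing down, gripper open.
Joint ranges: [-3.07, 3.07], [-1.43, 2.12], [-1.02, 1.25], [-3.03, 1.67], [-3.05, -0], [-3.03, 3.03]. Speed limits (rad/s): [2.39, 2.39, 3.01, 3.14, 3.14, 3.14].

## Interface

Orientations are given as [roll, pitch, yaw] about the fixed x, y, z axes, in that order (R = Rz(yaw) Ry(pitch) Rx(roll)).
In Python, from station import telemetry, eyes, ticket, recognise, trace gives the robot as it stands. The module is installed in compiled form; this text tells all that it offers.
- The arm moves only by the tool servo_tool, never from a script. Its argument "series" is a list that holds one entry, the list of rows, each a list of 4 numbers: the shift along the tool's x, y, z in mm, then the turn about the tool's z in rad. In form: [[[x, y, z, roll], ...]]. A call has exactly 10 rows; each row shifts and turns the commanded pose from where the row before left it, along the tool's axes as they then stand; what a row does not reach is not made up. A row lasts 1/12 s, in which the tool goes at most 41.7 mm and 7.16 degrees, less where a joint would pass 70% of its speed; a pose out of reach is approached as far as the arm can. A call is refused whole if a number of a shift passes 41.7 or a number of a turn 0.125, either way. A call with a gripper value outside its range is refused whole. "claw" is the gripper's target within -1 to 1 (shut at 1, half-way at 0, fully open at -1), set as the call begins (left out, the last holds). The fingers move at their own pace and stop on an object; "grip_force" is the grip in N (left out, the last holds). Time passes only in rows, so rows that do not move let the fingers close, or fill a call up. It gives the time, the measured TCP pose, the force, the opening and the grip force at its end, in the units of the state.
- telemetry.get_state(): the state, without advancing time (a new reading comes with each control period).
- eyes.grab_frame(name): name is "scene" or "top" or "wrist"; returns the picture (384x512x3 uint8, red, green, blue); there is no depth.
- eyes.calibration(name): a dict with "mtx" (3x3 intrinsics, pixels), "k1" (the pictures are not rectified: a ray, as slopes to the right and down, at radius r is drawn at 1 + k1 r^2 times it, then the intrinsics apply), "rvec" (rotation vector, rad) and "tvec" (3), from world to camera coordinates, as OpenCV has them. Camera axes: x right, y down, z forward; pixel columns grow to the right and rows downward; lengths in m; the calibration is good to about 2 mm. A picture is of the moment at which its call begins: read the wrist's pose just before it. calibration takes no time and is no camera call; for the wrist camera it gives the pose at the moment of the call.
- ticket.job_done(): hands the job in; it is judged then, once.
Trained networks look in the newest picture that a camera, given by its name, has taken for a name from the list of things; names that differ only in an ending like _2 or _b are one class to them, and where a whole thing is asked for, a point or a joint stands for the part that bears it (a point fixed in the world has none). Each returns a list of dicts, best first, with "conf" (0 to 1); they miss things now and then, are a little off and sometimes report something else, mostly with a low value. They report only what shows in the picture. A call takes as long as a camera call.
- recognise(camera, name): "position" ([x, y, z] in m, in world coordinates, good to about 4 mm: the middle of the surface that is visible of it).
- trace(camera, name): "mask" (384x512 bool, what is visible of it).
The state is a dict: "t": time; "q": joint angles; "qd": joint speeds; "joint_efforts": joint torques, N m; "eef_pos": TCP position; "ee_rot": TCP orientation; "force": force on the tool from outside, world axes, zero at the start; "moment": the same for the moment, N m; "width": finger opening in m; "gripper_force": force on a finger pad.
Only numpy, scipy, OpenCV 4.12 (cv2) and the standard library are available. Lean on these libraries where they do the work, as an engineer would, in place of code of your own. Each camera call takes 0.05 s, during which the arm holds its last target. There are 200 camera calls.

## Task

Collect every dark wooden plug from the white mat in the scoop, then pour the batch from the scoop through the funnel into the polisher's clear jar; if any plug misses, put it in too. Set the scoop back down level on its grey pad and take the funnel off the jar and stand it, spout down, in the hole of the dark wooden block. Only then press the red start button fully down and let it spring back up; leave the tape measure and cork block where they are.

Things in the scene. Friction and masses are not known exactly. Their poses are not given: they have to be found in the camera images.
- plug1: dark wooden plug, a short smooth cylinder 18 mm in diameter and 16 mm high, 12 g, at first standing on a flat end on the white mat; origin at its middle, z along its axis. 4 to 6 of the six plugs are there
- plug2: dark wooden plug, a short smooth cylinder 18 mm in diameter and 16 mm high, 12 g, at first standing on a flat end on the white mat; origin at its middle, z along its axis. 4 to 6 of the six plugs are there
- plug3: dark wooden plug, a short smooth cylinder 18 mm in diameter and 16 mm high, 12 g, at first standing on a flat end on the white mat; origin at its middle, z along its axis. 4 to 6 of the six plugs are there
- plug4: dark wooden plug, a short smooth cylinder 18 mm in diameter and 16 mm high, 12 g, at first standing on a flat end on the white mat; origin at its middle, z along its axis. 4 to 6 of the six plugs are there
- plug5: dark wooden plug, a short smooth cylinder 18 mm in diameter and 16 mm high, 12 g, at first standing on a flat end on the white mat; origin at its middle, z along its axis. 4 to 6 of the six plugs are there
- plug6: dark wooden plug, a short smooth cylinder 18 mm in diameter and 16 mm high, 12 g, at first standing on a flat end on the white mat; origin at its middle, z along its axis. 4 to 6 of the six plugs are there
- mat: fixed white mat on the bench, 220 x 210 x 3 mm, on which the plugs stand (a loose yellow pencil 8 mm thick lies along its middle, along its y); origin at the centre of its underside
- scoop: loose aluminium scoop, 140 g: a pan inside 78 mm wide, from x = -57 (open mouth) to +41 mm, three walls 3 mm thick, 38 mm high. The smooth floor rises 8 deg from the back (3 mm up) to the mouth (17 mm up); tipped mouth down, plugs slide out beyond about 35 deg (60 empties it). Origin under the pan on the plane it rests on; z up, x towards the handle. It starts level on the pad
- scoop_handle (a point): grip point of the scoop: an upright dark wooden handle behind the pan, 16 mm thick along the scoop's y, 34 mm along its x, its top 78 mm above the scoop's underside; the point lies in the scoop's frame at (71, 0, 56) mm; pinch it from above across y
- scoop_mouth (a point): middle of the front edge of the scoop's floor, in the scoop's frame at (-57, 0, 17) mm
- pad: fixed grey pad, the scoop's place, 200 x 120 x 3 mm; origin at the centre of its underside, x along its length
- funnel: loose blue funnel, 120 g, standing in the jar at first. Origin on its axis at the underside of its four rib feet, which rest on the jar's rim (later on the block). Spout 48 mm outside, 42 mm inside, reaching 22 mm below the origin; the cone opens to 140 mm across at the rim, 55 mm above the origin. z up; the grip tab is at its -x side
- funnel_tab (a point): grip point of the funnel: a blue upright tab at the rim, 14 mm thick along the funnel's y (tangential), 32 mm along its x (radial), its top 81 mm above the funnel's origin; the point lies in the funnel's frame at (-87, 0, 68) mm; pinch it from above across y
- polisher: fixed green polisher on the bench, deck 160 x 250 mm, 40 mm high, with the clear jar and the red button on it; origin at the centre of its underside; the jar is at y = +75 mm, the button at (-30, -75) mm in its frame
- jar_floor (a point): centre of the inner floor of the clear jar fixed on the polisher: 56 mm inside, 62 mm outside diameter, 66 mm deep; z up
- jar_rim (a point): centre of the jar's mouth, at the height of its rim (110 mm above the bench)
- stand: fixed dark wooden block 110 x 110 x 50 mm with an upright round through hole of 63 mm in its middle for the funnel's spout (the rib feet then rest on its top); origin at the centre of its underside
- start_top (a point): middle of the top of the red start button, 28 mm in diameter, which is pressed straight down
- start (a joint): travel of the start button: 0 up, 0.006 m fully down; a spring, 5 N when fully down, brings it back up
- tape: bystander: blue tape measure, 55 x 60 x 34 mm, just beyond the mat; origin at the centre of its underside
- sanding: bystander: cork block, 70 x 35 x 28 mm; origin at the centre of its underside

How it is judged:
By the outcome, as a careful person would: the job done as asked, in the order asked, and still so for the second after the job is handed in, with the robot touching nothing.
Of plug1, plug2, plug3, plug4, plug5, plug6 only 4 to 6 are there at a start; the rules pass over those that are not, and their reading is None.
At some moment in a run one of plug1, plug2, plug3, plug4, plug5, plug6, scoop may be knocked a few centimetres aside while the robot is not near it.
It also fails if it takes over 210 s, if anything falls off the work surface, if the arm or the gripper's body presses on something with over 40 N, if the wrist force passes 120 N, or if a joint passes its speed limit or range.

## Working session

There is one attempt and no reset: what is moved stays moved. The work goes in short steps, Python scripts to look and compute and a tool call to move; the robot and the scene stay as the last step left them, time stands still between calls to the robot, and variables do not carry over. Pictures are saved under pics/ and viewed, at most 14 in all, crops included, and the job is handed in when it is done.

Besides the shell and the picture viewer there is one more tool, called as name(argument=value, ...), one argument or row to a line, values as JSON. servo_tool: Moves the arm, as the interface text tells. Its arguments: {"type":"object","properties":{"series":{"type":"array"},"claw":{"type":"number"},"grip_force":{"type":"number"}},"required":["series"]}

```bash
mkdir -p pics; cat > h.py <<'E'
import numpy as np,cv2
from station import telemetry,eyes,ticket,recognise,trace
def pic(cam,name,save=True):
    im=eyes.grab_frame(cam)
    if save: cv2.imwrite(f'pics/{name}.png',im[:,:,::-1])
    return im
def rec(cam,names):
    for n in names:
        try: r=recognise(cam,n)
        except Exception as e: print(n,e); continue
        print(cam,n,[(np.round(d['position'],4).tolist(),round(d['conf'],2)) for d in r[:7]])
def proj(cam,P):
    c=eyes.calibration(cam);P=np.atleast_2d(P).astype(float)
    X=P@cv2.Rodrigues(np.array(c['rvec'],float))[0].T+np.array(c['tvec'],float).ravel()
    s=X[:,:2]/X[:,2:];s=s*(1+c['k1']*(s**2).sum(1,keepdims=True));K=np.array(c['mtx'])
    return s*[K[0,0],K[1,1]]+K[:2,2]
def unproj(cam,uv,z):
    c=eyes.calibration(cam);K=np.array(c['mtx']);uv=np.atleast_2d(uv).astype(float)
    d=(uv-K[:2,2])/[K[0,0],K[1,1]];s=d.copy()
    for _ in range(20): s=d/(1+c['k1']*(s**2).sum(1,keepdims=True))
    R=cv2.Rodrigues(np.array(c['rvec'],float))[0];t=np.array(c['tvec'],float).ravel()
    o=-R.T@t;D=np.c_[s,np.ones(len(s))]@R
    return o+D*((z-o[2])/D[:,2])[:,None]
def st():
    s=telemetry.get_state()
    print({k:np.round(s[k],4).tolist() for k in ['t','eef_pos','ee_rot','force','width','gripper_force','q']});return s
E
python3 - <<'E'
from h import *
st()
a=pic('top','top0');b=pic('scene','scene0')
rec('top',['plug1','mat','scoop','scoop_handle','pad','funnel','funnel_tab','polisher','stand','start_top','tape','sanding'])
rec('scene',['plug1','scoop_handle','funnel_tab','start_top','stand'])
E
```

```text
{'t': 0.0, 'eef_pos': [0.2724, -0.6171, 0.2256], 'ee_rot': [3.14, -0.0001, -2.7259], 'force': [0.4216, 0.4005, 0.1715], 'width': 0.0876, 'gripper_force': 0.0, 'q': [-0.8669, 0.3594, 0.0111, -0.0004, -1.2241, -0.2881]}
top plug1 [([0.6665, -0.2571, 0.0316], 0.49)]
top mat [([0.5003, -0.2781, 0.0012], 0.93)]
top scoop [([0.4249, 0.0079, 0.0154], 0.73)]
top scoop_handle [([0.4231, 0.0099, 0.0135], 0.85)]
top pad [([0.4766, 0.0002, 0.003], 0.62), ([0.4176, 0.008, 0.0129], 0.49)]
top funnel [([0.5263, 0.3529, 0.1468], 0.92)]
top funnel_tab [([0.5264, 0.3471, 0.1513], 0.55), ([0.5092, 0.2278, 0.0404], 0.4)]
top polisher [([0.512, 0.232, 0.0388], 0.64), ([0.4802, 0.1818, 0.0622], 0.52), ([0.4772, -0.0006, 0.0014], 0.32)]
top stand [([0.6775, -0.0189, 0.0476], 0.62)]
top start_top [([0.4803, 0.1805, 0.0628], 0.62)]
top tape [([0.6662, -0.257, 0.0311], 0.69)]
top sanding [([0.3523, 0.1828, 0.0268], 0.83), ([0.4278, 0.0098, 0.0151], 0.52)]
scene plug1 [([0.5558, -0.203, 0.0154], 0.52), ([0.5815, -0.3272, 0.0187], 0.52), ([0.4648, -0.3541, 0.0166], 0.44), ([0.4687, -0.2893, 0.0182], 0.38)]
scene scoop_handle [([0.4337, 0.013, 0.0167], 0.74), ([0.4642, -0.3502, 0.0172], 0.63)]
scene funnel_tab [([0.4978, 0.3369, 0.147], 0.61)]
scene start_top [([0.4828, 0.1876, 0.0587], 0.59)]
scene stand []
```

View pics/top0.png

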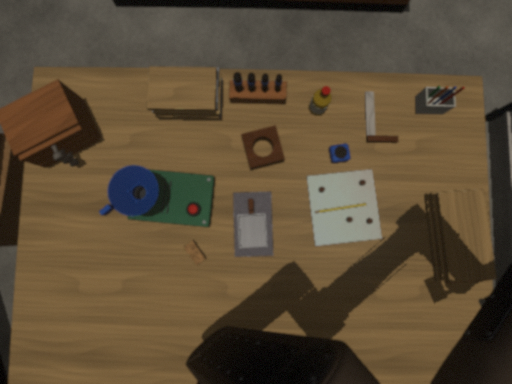

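View pics/scene0.png

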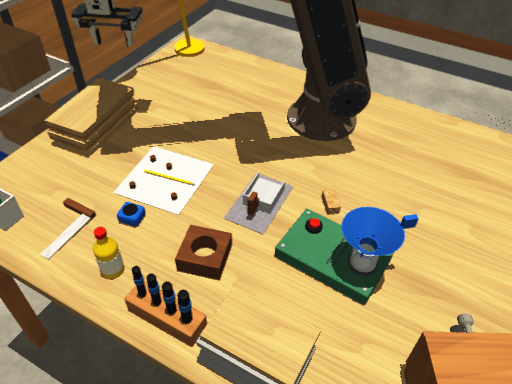

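The top view shows four plugs on the mat, at (322,190), (368,181), (349,220) and (369,221). The scoop handle is up the image at (251,205), the funnel is at (134,191) with its tab at (105,210), and the stand is at (263,147). Next I move over the mat for a closer look.

servo_tool(
  series=[
    [[0,0,-25,0.104],[0,0,-25,0.104],[0,0,-25,0.104],[0,0,-25,0.104],[-22,33,0,0],[-22,33,0,0],[-22,33,0,0],[-22,33,0,0],[-22,33,0,0],[-22,33,0,0]],
  ],
)

```text
t: 1.78
eef_pos: [0.4053, -0.4178, 0.3268]
ee_rot: [-3.141, 0.0, 3.141]
force: [1.3, -0.6, -0.6]
width: 0.0877
gripper_force: 0.0
```

servo_tool(
  series=[
    [[-8,14,0,0],[-8,14,0,0],[-8,14,0,0],[-8,14,0,0],[-8,14,0,0],[-8,14,0,0],[-8,14,0,0],[-8,14,0,0],[0,0,0,0],[0,0,0,0]],
  ],
)

```text
t: 2.62
eef_pos: [0.469, -0.307, 0.3267]
ee_rot: [-3.142, 0.0, -3.14]
force: [-0.3, 0.6, -0.3]
width: 0.0879
gripper_force: 0.0
```

```bash
python3 - <<'E'
from h import *
st()
pic('wrist','w0');rec('wrist',['plug1','mat'])
print(unproj('wrist',[[256,192],[0,192],[511,192],[256,0],[256,383]],0.019).round(3))
E
```

```text
{'t': 2.6167, 'eef_pos': [0.469, -0.307, 0.3267], 'ee_rot': [-3.1415, 0.0003, -3.1403], 'force': [-0.2894, 0.6335, -0.2675], 'width': 0.0879, 'gripper_force': 0.0, 'q': [-0.2304, 0.1201, -0.0782, 0.0, -1.3723, -1.3391]}
wrist plug1 [([0.4635, -0.2889, 0.0183], 0.7), ([0.4572, -0.3546, 0.023], 0.59), ([0.579, -0.331, 0.0173], 0.56)]
wrist mat [([0.4911, -0.2785, 0.0059], 0.94)]
[[ 0.53  -0.308  0.019]
 [ 0.529 -0.711  0.019]
 [ 0.53   0.093  0.019]
 [ 0.269 -0.308  0.019]
 [ 0.909 -0.309  0.019]]
```

View pics/w0.png

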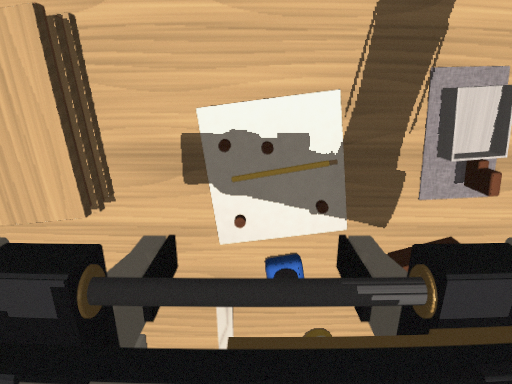

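The wrist view shows exactly four plugs, at (224,145), (267,147), (240,220) and (322,206), with the pencil between them. The tape is at (285,268), and the scoop handle is at (483,178).

```bash
python3 - <<'E'
from h import *
im=pic('wrist','w0b',False)
g=im.max(2).astype(np.uint8)
roi=np.zeros_like(g);cv2.fillConvexPoly(roi,np.array([[200,112],[338,94],[344,226],[222,240]]),255)
m=((g<75)&(roi>0)).astype(np.uint8)
n,l,s,c=cv2.connectedComponentsWithStats(m)
for i in range(1,n):
    if s[i,4]>40: print(s[i],c[i].round(1),unproj('wrist',c[i],0.014)[0].round(4))
rec('wrist',['scoop','scoop_handle','pad'])
# pad corners / pan from wrist
print(unproj('wrist',[[436,67],[508,67],[420,198],[492,200]],0.003).round(4))
print('handle top',unproj('wrist',[[480,170]],0.081).round(4))
im=pic('top','t',False)
for nm in ['scoop','pad','stand','funnel','polisher']:
    r=trace('top',nm)
    if r:
        k=cv2.findContours(r[0]['mask'].astype(np.uint8),0,2)[0];k=max(k,key=cv2.contourArea);b=cv2.minAreaRect(k)
        print(nm,r[0]['conf'],b,cv2.boundingRect(k))
cv2.imwrite('pics/c.png',cv2.resize(im[130:265,90:300,::-1],None,fx=3.8,fy=3.8,interpolation=cv2.INTER_CUBIC))
E
```

```text
[219 140  13  13 125] [224.8 145.6] [ 0.4601 -0.354   0.014 ]
[262 142  12  13 127] [267.6 147.8] [ 0.4634 -0.2914  0.014 ]
[316 201  13  13 128] [322.3 206.8] [ 0.5551 -0.2054  0.014 ]
wrist scoop [([0.432, 0.0098, 0.0165], 0.62)]
wrist scoop_handle []
wrist pad [([0.4504, -0.0226, -0.0004], 0.95)]
[[ 0.3477 -0.0506  0.003 ]
 [ 0.3442  0.0592  0.003 ]
 [ 0.5447 -0.0466  0.003 ]
 [ 0.5483  0.0761  0.003 ]]
handle top [[ 0.4806 -0.0122  0.081 ]]
scoop 0.83 ((252.35861206054688, 223.03054809570312), (48.32619094848633, 28.491525650024414), 87.27368927001953) (238, 199, 30, 49)
pad 0.55 ((253.11849975585938, 224.173583984375), (64.77275848388672, 40.333858489990234), 88.15238952636719) (233, 192, 42, 65)
stand 0.77 ((262.7510681152344, 147.56639099121094), (37.425498962402344, 36.588096618652344), 75.0685806274414) (242, 126, 43, 44)
funnel 0.64 ((128.0, 190.0), (50.0, 58.0), 90.0) (99, 165, 59, 51)
polisher 0.93 ((172.20791625976562, 197.4207763671875), (82.09056854248047, 52.537960052490234), 5.710592269897461) (129, 170, 87, 57)
```

View pics/c.png

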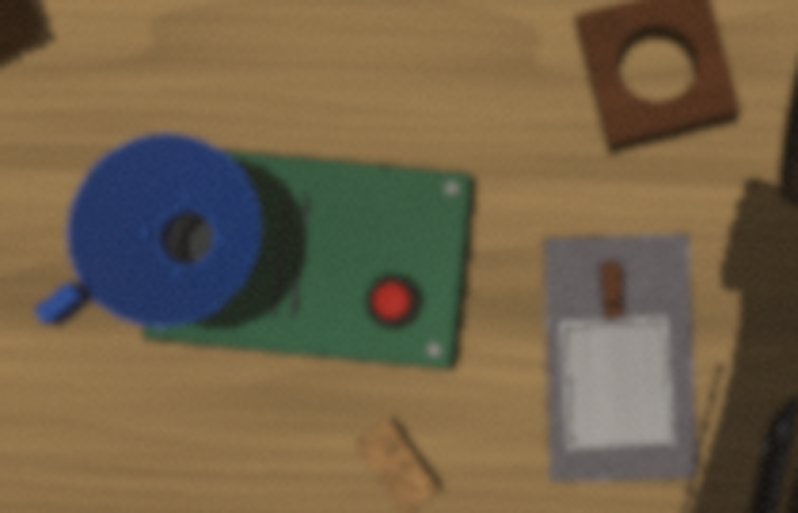

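servo_tool(
  series=[
    [[1,-5,27,0],[1,-5,27,0],[1,-5,27,0],[1,-5,27,0],[1,-5,27,0],[1,-5,27,0],[1,-5,27,0],[1,-5,27,0],[1,-5,27,0],[0,-2,27,0]],
  ],
  claw=0,
  grip_force=15,
)

```text
t: 4.1
eef_pos: [0.4596, -0.355, 0.0555]
ee_rot: [-3.141, 0.0, 3.141]
force: [0.4, -0.3, -0.8]
width: 0.0441
gripper_force: 0.0
```

```bash
python3 - <<'E'
from h import *
st()
o=np.array([90,130.])
f=lambda p:np.array(p)/3.8+o-0.4
print('pan',unproj('top',f([[557,322],[670,316],[677,445],[565,452]]),0.044).round(4), unproj('top',f([[617,384]]),0.044).round(4))
print('handle',unproj('top',f([[612,264]]),0.081).round(4),unproj('top',f([[612,290]]),0.081).round(4))
print('pad',unproj('top',f([[546,238],[689,235],[694,477],[553,480]]),0.003).round(4))
print('stand',unproj('top',f([[577,18],[708,-5],[737,115],[613,150]]),0.05).round(4),'hole',unproj('top',f([[657,66]]),0.05).round(4))
print('funnel rim',unproj('top',f([[166,230]]),0.165).round(4),'tab',unproj('top',f([[63,303]]),0.19).round(4))
print('btn',unproj('top',f([[392,300]]),0.058).round(4))
print('deck',unproj('top',f([[470,173],[453,367],[145,338]]),0.04).round(4))
E
```

```text
{'t': 4.1, 'eef_pos': [0.4596, -0.355, 0.0555], 'ee_rot': [-3.1413, 0.0004, 3.1413], 'force': [0.3752, -0.2879, -0.7551], 'width': 0.0441, 'gripper_force': 0.0, 'q': [-0.321, 0.3713, -0.4083, 0.0002, -0.7907, -1.2502]}
pan [[ 0.4701  0.0569  0.044 ]
 [ 0.4768 -0.0325  0.044 ]
 [ 0.3757 -0.0398  0.044 ]
 [ 0.3684  0.048   0.044 ]] [[0.4223 0.0083 0.044 ]]
handle [[0.5139 0.0141 0.081 ]] [[0.4939 0.0136 0.081 ]]
pad [[ 0.5411  0.0697  0.003 ]
 [ 0.5461 -0.0484  0.003 ]
 [ 0.3485 -0.0557  0.003 ]
 [ 0.3437  0.0587  0.003 ]]
stand [[ 0.7151  0.0469  0.05  ]
 [ 0.7365 -0.0585  0.05  ]
 [ 0.6384 -0.0831  0.05  ]
 [ 0.6078  0.0155  0.05  ]] hole [[ 0.677  -0.0184  0.05  ]]
funnel rim [[0.5241 0.3314 0.165 ]] tab [[0.4692 0.3921 0.19  ]]
btn [[0.4839 0.1859 0.058 ]]
deck [[0.5884 0.1301 0.04  ]
 [0.4329 0.1385 0.04  ]
 [0.4503 0.385  0.04  ]]
```

servo_tool(
  series=[
    [[0,1,10,0],[0,0,10,0],[0,0,10,0],[0,0,10,0],[0,0,6,0],[0,0,3.5,0],[0,0,0,0],[0,0,0,0],[0,0,0,0],[0,0,0,0]],
  ],
)

```text
t: 4.93
eef_pos: [0.4601, -0.3537, 0.0077]
ee_rot: [-3.141, 0.001, 3.142]
force: [0.9, 1.0, -0.5]
width: 0.0441
gripper_force: 0.0
```

servo_tool(
  series=[
    [[0,0,0,0],[0,0,0,0],[0,0,0,0],[0,0,0,0],[0,0,0,0],[0,0,-15,0],[0,0,-20,0],[0,0,-25,0],[0,0,-30,0],[0,0,-10,0]],
  ],
  claw=1,
)

```text
t: 5.77
eef_pos: [0.4614, -0.3545, 0.1112]
ee_rot: [-3.139, 0.004, -3.141]
force: [1.4, -0.8, 0.7]
width: 0.0172
gripper_force: 15.0
```

servo_tool(
  series=[
    [[0.5,20,0,0],[0.5,38,0,0],[0.5,40,0,0],[0.5,40,0,0],[0.5,40,0,0],[0.5,40,0,0],[0.5,40,0,0],[0.5,40,0,0],[0.5,40,0,0],[0.5,26,0,0]],
  ],
)

```text
t: 6.6
eef_pos: [0.4546, 0.0133, 0.1074]
ee_rot: [3.141, 0.001, -3.141]
force: [0.9, 0.0, -1.2]
width: 0.0171
gripper_force: 15.0
```

servo_tool(
  series=[
    [[0,0,10,0],[0,0,14,0],[0,0,14,0],[0,0,14,0],[0,0,14,0],[0,0,10,0],[0,0,4,0],[0,0,0,0],[0,0,0,0],[0,0,0,0]],
  ],
)

```text
t: 7.43
eef_pos: [0.4553, 0.0107, 0.0277]
ee_rot: [3.141, 0.001, 3.142]
force: [0.6, -0.2, -0.3]
width: 0.0169
gripper_force: 15.0
```

servo_tool(
  series=[
    [[0,0,0,0],[0,0,0,0],[0,0,0,0],[0,0,-5,0],[0,0,-15,0],[0,0,-20,0],[0,0,-20,0],[0,0,-20,0],[0,0,0,0],[0,0,0,0]],
  ],
  claw=0.4,
)

```text
t: 8.27
eef_pos: [0.4555, 0.0109, 0.1085]
ee_rot: [3.14, 0.003, 3.141]
force: [0.1, 0.5, -0.6]
width: 0.0263
gripper_force: 0.0
```

```bash
python3 - <<'E'
from h import *
st()
pic('wrist','w1');pic('top','t1');rec('top',['plug1'])
for z in (0.044,):print(proj('wrist',[[0.429,0.009,0.044],[0.5,0.0137,0.081]]).round(0))
print(unproj('wrist',[[256,192]],0.02))
E
```

```text
{'t': 8.2667, 'eef_pos': [0.4555, 0.0109, 0.1085], 'ee_rot': [3.1401, 0.003, 3.1414], 'force': [0.1159, 0.4734, -0.6158], 'width': 0.0263, 'gripper_force': 0.0, 'q': [0.4583, 0.1123, -0.6204, -0.0, -0.8348, -2.0293]}
top plug1 [([0.529, 0.2381, 0.0417], 0.21)]
[[254. 176.]
 [261. 293.]]
[[0.44835324 0.01014525 0.02      ]]
```

View pics/w1.png

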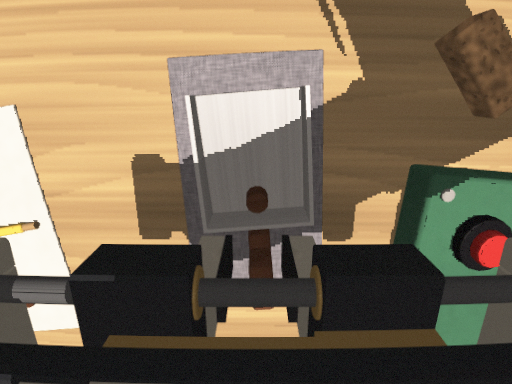

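The first plug sits in the pan at (257,199). Next is plug 2.

servo_tool(
  series=[
    [[-1,-22,0,0],[-1,-35,0,0],[-1,-35,0,0],[-1,-35,0,0],[-1,-35,0,0],[-1,-35,0,0],[-1,-35,0,0],[-1,-35,0,0],[0,-25,0,0],[0,-10,0,0]],
  ],
  claw=0,
)

```text
t: 9.25
eef_pos: [0.4618, -0.2942, 0.1056]
ee_rot: [3.141, -0.002, 3.139]
force: [0.3, 0.1, -0.6]
width: 0.0441
gripper_force: 0.0
```

servo_tool(
  series=[
    [[0,0,10,0],[0,0,20,0],[0,0,20,0],[0,0,20,0],[0,0,15,0],[0,0,10,0],[0,0,5,0],[0,0,0,0],[0,0,0,0],[0,0,0,0]],
  ],
)

```text
t: 10.08
eef_pos: [0.4633, -0.2915, 0.0078]
ee_rot: [-3.141, 0.001, -3.141]
force: [0.5, 0.3, -0.0]
width: 0.0436
gripper_force: 0.0
```

servo_tool(
  series=[
    [[0,0,0,0],[0,0,0,0],[0,0,0,0],[0,0,0,0],[0,0,0,0],[0,0,-15,0],[0,0,-20,0],[0,0,-25,0],[0,0,-30,0],[0,0,-10,0]],
  ],
  claw=1,
)

```text
t: 10.92
eef_pos: [0.4645, -0.2923, 0.1111]
ee_rot: [-3.14, 0.005, -3.141]
force: [0.7, -1.0, 0.2]
width: 0.0172
gripper_force: 15.0
```

servo_tool(
  series=[
    [[3,20,0,0],[4,36,0,0],[4,36,0,0],[4,36,0,0],[4,36,0,0],[4,36,0,0],[4,36,0,0],[4,36,0,0],[1,20,0,0],[0,9,0,0]],
  ],
)

```text
t: 11.75
eef_pos: [0.4306, 0.0118, 0.1074]
ee_rot: [3.141, 0.001, -3.139]
force: [0.0, 0.5, -0.8]
width: 0.0169
gripper_force: 15.0
```

servo_tool(
  series=[
    [[0,0,10,0],[0,0,14,0],[0,0,14,0],[0,0,14,0],[0,0,14,0],[0,0,10,0],[0,0,4,0],[0,0,0,0],[0,0,0,0],[0,0,0,0]],
  ],
)

```text
t: 12.58
eef_pos: [0.4315, 0.0091, 0.0279]
ee_rot: [-3.141, 0.001, -3.141]
force: [-2.3, -1.1, 12.2]
width: 0.0174
gripper_force: 21.0
```

servo_tool(
  series=[
    [[0,0,0,0],[0,0,0,0],[0,0,0,0],[0,0,-5,0],[0,0,-15,0],[0,0,-20,0],[0,0,-20,0],[0,0,-20,0],[0,0,0,0],[0,0,0,0]],
  ],
  claw=0.4,
)

```text
t: 13.42
eef_pos: [0.4313, 0.0095, 0.1081]
ee_rot: [3.14, 0.002, 3.141]
force: [0.3, -0.5, -0.5]
width: 0.0267
gripper_force: 0.0
```

servo_tool(
  series=[
    [[-10,-15,0,0],[-15,-28,0,0],[-15,-28,0,0],[-15,-28,0,0],[-15,-28,0,0],[-15,-28,0,0],[-15,-28,0,0],[-15,-20,0,0],[-9,-11,0,0],[0,0,0,0]],
  ],
  claw=0,
)

```text
t: 14.25
eef_pos: [0.5552, -0.207, 0.105]
ee_rot: [-3.141, -0.002, 3.139]
force: [-0.1, 0.2, 1.0]
width: 0.0441
gripper_force: 0.0
```

```bash
python3 - <<'E'
from h import *
st()
im=pic('wrist','w2');rec('wrist',['plug1']);pic('scene','s2',False);rec('scene',['plug1'])
E
```

```text
{'t': 14.25, 'eef_pos': [0.5552, -0.207, 0.105], 'ee_rot': [-3.1414, -0.0025, 3.1389], 'force': [-0.0703, 0.1595, 0.9734], 'width': 0.0441, 'gripper_force': 0.0, 'q': [-0.027, 0.3311, -0.3302, 0.0004, -0.912, -1.5467]}
wrist plug1 [([0.5769, -0.3254, 0.0195], 0.86), ([0.5545, -0.2075, 0.0225], 0.78), ([0.6593, -0.2383, 0.0341], 0.22)]
scene plug1 [([0.5587, -0.2012, 0.0165], 0.63), ([0.5799, -0.3278, 0.0195], 0.46)]
```

View pics/w2.png

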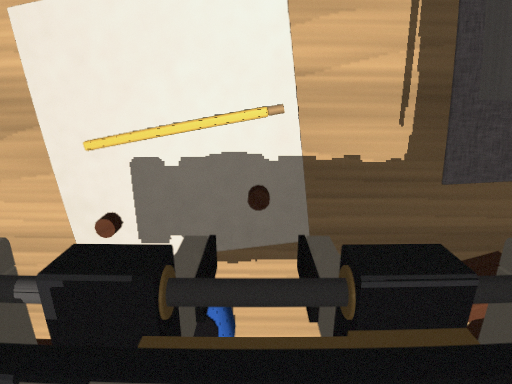

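The wrist view shows the third plug between the fingers at (258,197) and the last one at (106,228). The pencil is undisturbed.

servo_tool(
  series=[
    [[0,0,10,0],[0,0,20,0],[0,0,20,0],[0,0,20,0],[0,0,15,0],[0,0,10,0],[0,0,4,0],[0,0,0,0],[0,0,0,0],[0,0,0,0]],
  ],
)

```text
t: 15.28
eef_pos: [0.5554, -0.2045, 0.009]
ee_rot: [-3.141, 0.002, -3.141]
force: [-0.5, -0.2, -0.3]
width: 0.0437
gripper_force: 0.0
```

servo_tool(
  series=[
    [[0,0,0,0],[0,0,0,0],[0,0,0,0],[0,0,0,0],[0,0,0,0],[0,0,-15,0],[0,0,-20,0],[0,0,-25,0],[0,0,-30,0],[0,0,-10,0]],
  ],
  claw=1,
)

```text
t: 16.12
eef_pos: [0.5567, -0.205, 0.1123]
ee_rot: [-3.14, 0.005, -3.141]
force: [1.3, 0.2, -0.1]
width: 0.0171
gripper_force: 15.0
```

servo_tool(
  series=[
    [[10,10,0,0],[17,26,0,0],[18,27,0,0],[18,27,0,0],[18,27,0,0],[18,27,0,0],[18,27,0,0],[18,27,0,0],[11,11,0,0],[3,3,0,0]],
  ],
)

```text
t: 16.95
eef_pos: [0.4042, 0.0088, 0.1083]
ee_rot: [3.141, 0.0, -3.14]
force: [0.2, -0.2, 0.0]
width: 0.017
gripper_force: 15.0
```

```bash
python3 - <<'E'
from h import *
st()
im=pic('wrist','w3');pic('top','t3',False);rec('top',['scoop','scoop_handle'])
E
```

```text
{'t': 16.95, 'eef_pos': [0.4042, 0.0088, 0.1083], 'ee_rot': [3.1409, 0.0004, -3.1397], 'force': [0.2397, -0.1835, 0.0237], 'width': 0.017, 'gripper_force': 15.0002, 'q': [0.5156, 0.0242, -0.7194, -0.0005, -0.8264, -2.0841]}
top scoop [([0.496, 0.0132, 0.0817], 0.65)]
top scoop_handle [([0.5095, 0.2229, 0.0408], 0.36)]
```

View pics/w3.png

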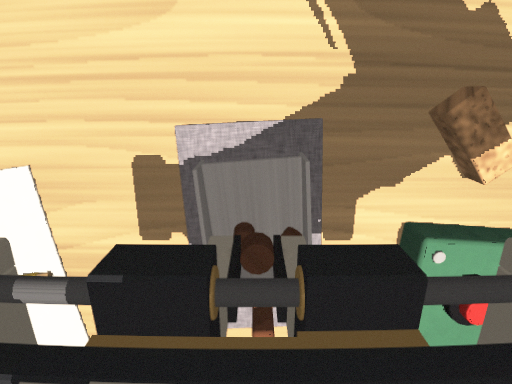

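```bash
python3 - <<'E'
from h import *
print(unproj('wrist',[[245,228],[290,233],[197,165],[308,157]],0.028).round(4), proj('wrist',[[.385,.006,.03]]))
E
```

```text
[[ 0.429  -0.0015  0.028 ]
 [ 0.4334  0.0347  0.028 ]
 [ 0.3774 -0.0373  0.028 ]
 [ 0.3713  0.0463  0.028 ]] [[254.27648959 175.31182846]]
```

servo_tool(
  series=[
    [[0,0,10,0],[0,0,14,0],[0,0,14,0],[0,0,14,0],[0,0,14,0],[0,0,6,0],[0,0,0,0],[0,0,0,0],[0,0,0,0],[0,0,0,0]],
  ],
)

```text
t: 17.98
eef_pos: [0.4064, 0.0076, 0.0367]
ee_rot: [3.141, 0.001, 3.141]
force: [-0.4, 0.3, -0.3]
width: 0.0173
gripper_force: 15.0
```

servo_tool(
  series=[
    [[0,0,0,0],[0,0,0,0],[0,0,0,0],[0,0,-5,0],[0,0,-15,0],[0,0,-20,0],[0,0,-20,0],[0,0,-12,0],[0,0,0,0],[0,0,0,0]],
  ],
  claw=0.4,
)

```text
t: 18.82
eef_pos: [0.4061, 0.0078, 0.1088]
ee_rot: [3.14, 0.002, 3.141]
force: [-0.1, -0.2, 0.2]
width: 0.0261
gripper_force: 0.0
```

servo_tool(
  series=[
    [[-18,-30,0,0],[-18,-36,0,0],[-18,-36,0,0],[-18,-36,0,0],[-18,-36,0,0],[-18,-36,0,0],[-18,-36,0,0],[-18,-36,0,0],[-18,-34,0,0],[-14,-20,0,0]],
  ],
  claw=0,
)

```text
t: 19.65
eef_pos: [0.5817, -0.3318, 0.106]
ee_rot: [3.141, -0.002, 3.14]
force: [0.1, 0.0, 0.2]
width: 0.0438
gripper_force: 0.0
```

```bash
python3 - <<'E'
from h import *
st()
im=pic('wrist','w4',False);rec('wrist',['plug1'])
E
```

```text
{'t': 19.65, 'eef_pos': [0.5817, -0.3318, 0.106], 'ee_rot': [3.1413, -0.0023, 3.1397], 'force': [0.1267, 0.0492, 0.1679], 'width': 0.0438, 'gripper_force': 0.0, 'q': [-0.2278, 0.4425, -0.1489, 0.0003, -0.9817, -1.3451]}
wrist plug1 [([0.579, -0.3317, 0.0191], 0.68)]
```

Good. I'll grasp plug 4 and carry it to the pan near x=0.387.

servo_tool(
  series=[
    [[0,0,10,0],[0,0,20,0],[0,0,20,0],[0,0,20,0],[0,0,15,0],[0,0,10,0],[0,0,4,0],[0,0,0,0],[0,0,0,0],[0,0,0,0]],
  ],
)

```text
t: 20.58
eef_pos: [0.5824, -0.3285, 0.0101]
ee_rot: [-3.141, 0.002, -3.141]
force: [0.1, -0.0, -0.5]
width: 0.0437
gripper_force: 0.0
```

servo_tool(
  series=[
    [[0,0,0,0],[0,0,0,0],[0,0,0,0],[0,0,0,0],[0,0,0,0],[0,0,-15,0],[0,0,-20,0],[0,0,-25,0],[0,0,-30,0],[0,0,-10,0]],
  ],
  claw=1,
)

```text
t: 21.42
eef_pos: [0.5835, -0.3295, 0.1137]
ee_rot: [-3.139, 0.005, -3.141]
force: [1.2, -0.4, 1.2]
width: 0.0172
gripper_force: 15.0
```

servo_tool(
  series=[
    [[19,30,0,0],[19,36,0,0],[20,36,0,0],[20,36,0,0],[20,36,0,0],[20,36,0,0],[20,36,0,0],[20,36,0,0],[20,34,0,0],[16,20,0,0]],
  ],
)

```text
t: 22.25
eef_pos: [0.3865, 0.0094, 0.1093]
ee_rot: [3.141, 0.001, -3.141]
force: [0.6, 0.3, 0.7]
width: 0.0174
gripper_force: 15.0
```

```bash
python3 - <<'E'
from h import *
st()
im=pic('wrist','w5');pic('scene','s5',False);rec('scene',['plug1'])
E
```

```text
{'t': 22.25, 'eef_pos': [0.3865, 0.0094, 0.1093], 'ee_rot': [3.1408, 0.001, -3.1411], 'force': [0.5704, 0.2718, 0.6625], 'width': 0.0174, 'gripper_force': 14.9989, 'q': [0.5432, -0.0112, -0.7524, -0.0003, -0.8283, -2.1134]}
scene plug1 [([0.4114, 0.0141, 0.0304], 0.52)]
```

View pics/w5.png

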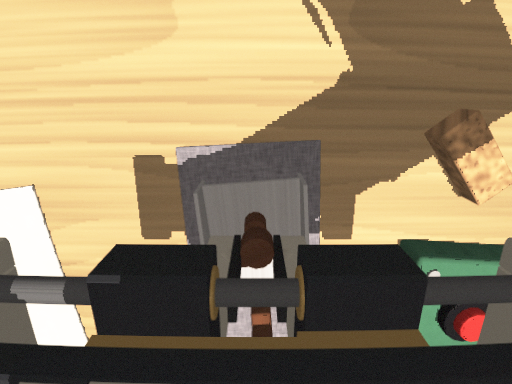

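servo_tool(
  series=[
    [[0,0,10,0],[0,0,14,0],[0,0,14,0],[0,0,14,0],[0,0,12,0],[0,0,6,0],[0,0,0,0],[0,0,0,0],[0,0,0,0],[0,0,0,0]],
  ],
)

```text
t: 23.23
eef_pos: [0.3883, 0.0076, 0.0397]
ee_rot: [3.141, 0.001, 3.141]
force: [-0.7, 0.1, 0.6]
width: 0.017
gripper_force: 15.0
```

servo_tool(
  series=[
    [[0,0,0,0],[0,0,0,0],[0,0,0,0],[0,0,-5,0],[0,0,-15,0],[0,0,-20,0],[0,0,-20,0],[0,0,-30,0],[0,0,-30,0],[0,0,-30,0]],
  ],
  claw=0.4,
)

```text
t: 24.07
eef_pos: [0.3872, 0.0072, 0.191]
ee_rot: [3.142, 0.0, 3.142]
force: [0.7, 1.3, 0.1]
width: 0.0262
gripper_force: 0.0
```

servo_tool(
  series=[
    [[-10,0,0,-0.01],[-10,0,-10,-0.01],[-10,0,0,-0.01],[-10,0,0,-0.01],[-10,0,0,-0.01],[-5,0,0,-0.01],[0,0,0,-0.01],[0,0,0,0],[0,0,0,0],[0,0,0,0]],
  ],
  claw=-1,
)

```text
t: 24.9
eef_pos: [0.4423, 0.0087, 0.1989]
ee_rot: [-3.142, -0.0, -3.072]
force: [0.2, 0.6, 0.7]
width: 0.0855
gripper_force: 0.0
```

```bash
python3 - <<'E'
from h import *
st()
im=pic('wrist','w6');pic('scene','s6',False);rec('scene',['plug1']);rec('wrist',['plug1','scoop','scoop_handle'])
P=np.array([0.429,0.009,0.003]);a=0.07;R=np.array([[np.cos(a),-np.sin(a),0],[np.sin(a),np.cos(a),0],[0,0,1]])
print(proj('wrist',[P+R@np.array(v)/1000 for v in [(-57,42,41),(-57,-42,41),(44,42,41),(44,-42,41),(71,0,78)]]).round(0).tolist())
E
```

```text
{'t': 24.9, 'eef_pos': [0.4423, 0.0087, 0.1989], 'ee_rot': [-3.1415, -0.0005, -3.0719], 'force': [0.1609, 0.5711, 0.7058], 'width': 0.0855, 'gripper_force': 0.0, 'q': [0.468, -0.0123, -0.5151, -0.0002, -1.0684, -1.969]}
scene plug1 [([0.4091, 0.0138, 0.0296], 0.61)]
wrist plug1 [([0.4356, -0.0018, 0.0313], 0.67), ([0.405, 0.0094, 0.034], 0.62), ([0.4431, 0.0367, 0.0259], 0.53), ([0.3897, 0.0114, 0.0308], 0.52), ([0.4655, 0.1864, 0.0411], 0.31)]
wrist scoop [([0.4259, 0.0116, 0.0155], 0.66), ([0.4437, -0.0087, 0.0039], 0.2)]
wrist scoop_handle [([0.4333, 0.011, 0.0144], 0.57), ([0.4693, 0.1922, 0.0391], 0.4), ([0.6294, -0.0317, 0.0437], 0.4)]
[[302.0, 105.0], [213.0, 105.0], [298.0, 206.0], [217.0, 206.0], [258.0, 246.0]]
```

View pics/w6.png

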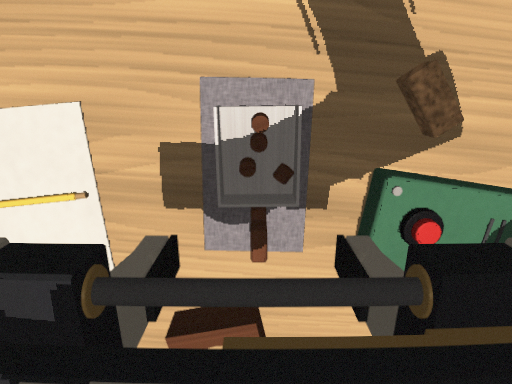

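All four plugs are in the pan, at (260,122), (258,142), (247,167) and (284,173). The handle runs from (258,207) to (258,262), which agrees with my scoop model. Next I grip it.

servo_tool(
  series=[
    [[-10,0,6,0],[-15,1,10,0],[-15,0,10,0],[-12,0,10,0],[-6,0,10,0],[0,0,10,0],[0,0,10,0],[0,0,8,0],[0,0,5,0],[0,0,0,0]],
  ],
)

```text
t: 26.03
eef_pos: [0.4995, 0.0135, 0.119]
ee_rot: [-3.141, -0.002, -3.072]
force: [0.1, 0.2, 0.8]
width: 0.0873
gripper_force: 0.0
```

servo_tool(
  series=[
    [[0,0,10,0],[0,0,15,0],[0,0,15,0],[0,0,15,0],[0,0,12,0],[0,0,8,0],[0,0,5,0],[0,0,0,0],[0,0,0,0],[0,0,0,0]],
  ],
)

```text
t: 26.87
eef_pos: [0.501, 0.014, 0.0407]
ee_rot: [3.141, 0.001, -3.072]
force: [0.5, 0.7, -0.9]
width: 0.0878
gripper_force: 0.0
```

servo_tool(
  series=[
    [[0,0,0,0],[0,0,0,0],[0,0,0,0],[0,0,0,0],[0,0,0,0],[0,0,0,0],[0,0,0,0],[0,0,0,0],[0,0,0,0],[0,0,0,0]],
  ],
  claw=1,
  grip_force=45,
)

```text
t: 27.7
eef_pos: [0.5005, 0.0138, 0.04]
ee_rot: [-3.142, -0.0, -3.072]
force: [-0.7, 0.6, -0.5]
width: 0.0267
gripper_force: 0.0
```

servo_tool(
  series=[
    [[0,0,-2,0],[0,0,-4,0],[0,0,-4,0],[0,0,-4,0],[0,0,-4,0],[0,0,-4,0],[0,0,-2,0],[0,0,0,0],[0,0,0,0],[0,0,0,0]],
  ],
)

```text
t: 28.53
eef_pos: [0.5004, 0.0138, 0.0639]
ee_rot: [3.142, -0.0, -3.072]
force: [-1.2, 0.3, -2.2]
width: 0.0158
gripper_force: 45.0
```

```bash
python3 - <<'E'
from h import *
s=st();print(s['moment'])
pic('wrist','w7',False)
im=pic('scene','s7')
cv2.imwrite('pics/s7c.png',cv2.resize(im[120:300,150:440,::-1],None,fx=2.7,fy=2.7))
E
```

```text
{'t': 28.5333, 'eef_pos': [0.5004, 0.0138, 0.0639], 'ee_rot': [3.1416, -0.0002, -3.0719], 'force': [-1.1508, 0.3303, -2.16], 'width': 0.0158, 'gripper_force': 44.9981, 'q': [0.4206, 0.2475, -0.5761, -0.0001, -0.7474, -1.9216]}
[-0.04577375 -0.16442042 -0.02383327]
```

View pics/s7c.png

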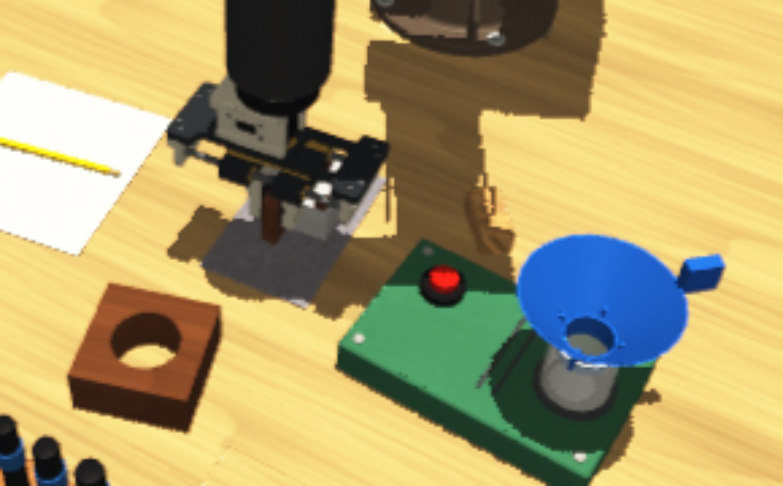

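The scoop is lifted level with the handle upright. Next I carry it up and over the funnel.

servo_tool(
  series=[
    [[0,0,-8,0],[0,0,-16,0],[0,0,-25,0],[0,0,-30,0],[0,0,-32,0],[0,0,-32,0],[0,0,-30,0],[0,0,-24,0],[0,0,-14,0],[0,0,-6,0]],
  ],
)

```text
t: 29.47
eef_pos: [0.5013, 0.0139, 0.2843]
ee_rot: [3.141, 0.004, -3.072]
force: [-0.1, -0.2, -1.8]
width: 0.0159
gripper_force: 45.0
```

servo_tool(
  series=[
    [[-1,4,0,0],[-3,8,0,0],[-4,13,0,0],[-6,18,0,0],[-7,21,0,0],[-8,23,0,0],[-8,23,0,0],[-8,23,0,0],[-8,23,0,0],[-8,23,0,0]],
  ],
)

```text
t: 30.3
eef_pos: [0.5485, 0.1989, 0.2792]
ee_rot: [-3.14, -0.002, -3.071]
force: [-0.3, -1.0, -1.6]
width: 0.0155
gripper_force: 45.0
```

servo_tool(
  series=[
    [[-8,23,0,0],[-8,23,0,0],[-8,23,0,0],[-7,21,0,0],[-6,17,0,0],[-4,13,0,0],[-2,8,0,0],[0,4,0,0],[0,0,0,0],[0,0,0,0]],
  ],
)

```text
t: 31.13
eef_pos: [0.5823, 0.3309, 0.2809]
ee_rot: [-3.141, -0.0, -3.072]
force: [-0.5, 0.1, -0.8]
width: 0.0159
gripper_force: 45.0
```

```bash
python3 - <<'E'
from h import *
s=st();print(s['moment'])
im=pic('scene','s8')
cv2.imwrite('pics/s8c.png',cv2.resize(im[60:320,230:500,::-1],None,fx=2.2,fy=2.2))
E
```

```text
{'t': 31.1333, 'eef_pos': [0.5823, 0.3309, 0.2809], 'ee_rot': [-3.1413, -0.0003, -3.0718], 'force': [-0.5312, 0.0654, -0.8166], 'width': 0.0159, 'gripper_force': 44.9979, 'q': [0.8072, 0.324, 0.0842, 0.0, -1.3314, -2.3082]}
[-0.04057395 -0.07243222  0.05021583]
```

View pics/s8c.png

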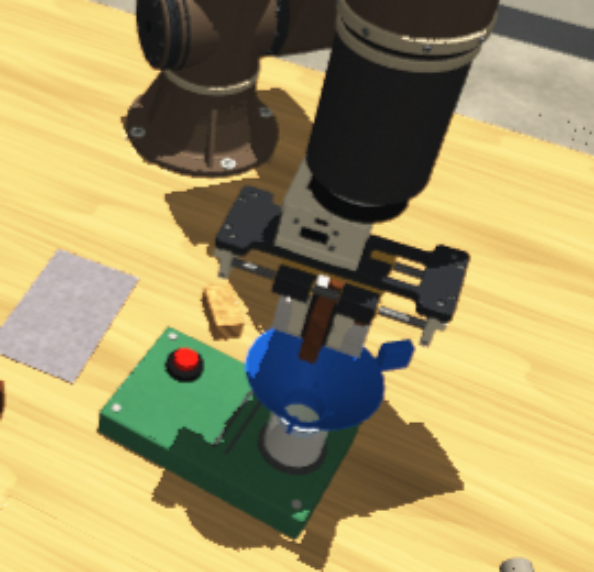

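The scoop is over the funnel with its pan hidden behind the fingers. Now I ease the grip so it swings mouth-down about the pinch.

servo_tool(
  series=[
    [[0,0,4,0],[0,0,4,0],[0,0,0,0],[0,0,0,0],[0,0,0,0],[0,0,0,0],[0,0,0,0],[0,0,0,0],[0,0,0,0],[0,0,0,0]],
  ],
  grip_force=10,
)

```text
t: 32.02
eef_pos: [0.5826, 0.3313, 0.2731]
ee_rot: [-3.142, 0.0, -3.072]
force: [-0.6, -0.7, -1.8]
width: 0.0157
gripper_force: 10.0
```

```bash
python3 - <<'E'
from h import *
s=st();print(s['moment'])
im=pic('wrist','w9')
E
```

```text
{'t': 32.0167, 'eef_pos': [0.5826, 0.3313, 0.2731], 'ee_rot': [-3.1416, 0.0, -3.0718], 'force': [-0.6154, -0.6722, -1.7689], 'width': 0.0157, 'gripper_force': 9.9996, 'q': [0.8073, 0.3277, 0.0719, 0.0, -1.315, -2.3083]}
[-0.00657573 -0.09348603  0.01117165]
```

View pics/w9.png

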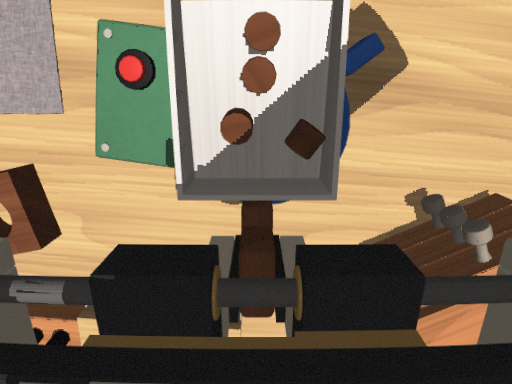

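The scoop is still level at 10 N with all four plugs in it. I'll ease the grip further and track it numerically, since few pictures are left.

servo_tool(
  series=[
    [[0,0,0,0],[0,0,0,0],[0,0,0,0],[0,0,0,0],[0,0,0,0],[0,0,0,0],[0,0,0,0],[0,0,0,0],[0,0,0,0],[0,0,0,0]],
  ],
  grip_force=5,
)

```text
t: 32.9
eef_pos: [0.5826, 0.3313, 0.2731]
ee_rot: [3.142, 0.0, -3.072]
force: [0.2, -0.4, -1.9]
width: 0.0161
gripper_force: 5.0
```

```bash
cat >> h.py <<'E'
def sc(tag):
    s=telemetry.get_state();im=pic('wrist',tag);r=trace('wrist','scoop');p=recognise('wrist','plug1')
    print(tag,'t',round(s['t'],2),'F',np.round(s['force'],1),'M',np.round(s['moment'],3),'w',round(s['width'],4))
    if r: ys,xs=np.where(r[0]['mask']);print('scoop',round(r[0]['conf'],2),'bbox',xs.min(),xs.max(),ys.min(),ys.max())
    print('plugs',[(np.round(d['position'],3).tolist(),round(d['conf'],2)) for d in p])
    # underside edge: colour sums in column 215
    c=im[:220,215].max(1).astype(int);print('col215',c[::12].tolist());c=im[:240,300].max(1).astype(int);print('col300',c[::12].tolist())
E
python3 - <<'E'
from h import *
sc('w10')
E
```

```text
w10 t 32.9 F [ 0.2 -0.4 -1.9] M [ 0.076  0.017 -0.011] w 0.0161
scoop 0.65 bbox 188 325 122 318
plugs [([0.522, 0.347, 0.06], 0.58), ([0.534, 0.336, 0.063], 0.53), ([0.516, 0.322, 0.076], 0.53), ([0.484, 0.185, 0.058], 0.51), ([0.495, 0.345, 0.154], 0.38)]
col215 [244, 245, 247, 162, 243, 194, 196, 194, 199, 197, 201, 204, 238, 128, 123, 127, 124, 122, 125]
col300 [126, 124, 131, 129, 188, 185, 98, 96, 102, 101, 106, 106, 127, 126, 125, 126, 127, 123, 121, 124]
```

View pics/w10.png

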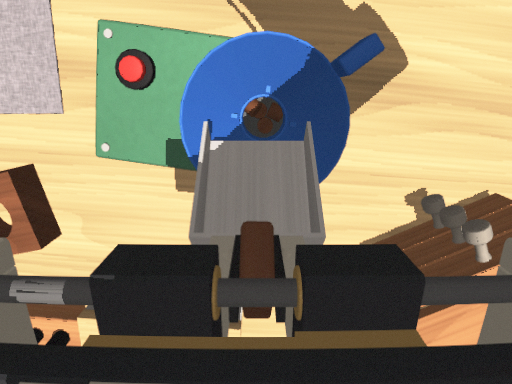

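The pour worked. The plugs are in the jar, seen through the spout at (262,117), and the pan hangs empty. I'll work out the tilt angle.

```bash
python3 - <<'E'
from h import *
s=st();T=np.array(s['eef_pos']);yaw=s['ee_rot'][2]+np.pi
piv=T+[0,0,.019]
def pts(ph,L):
    out=[]
    for x,y,z in L:
        dx,dz=(x-71)/1000,(z-56)/1000
        X=dx*np.cos(ph)-dz*np.sin(ph);Z=dx*np.sin(ph)+dz*np.cos(ph)
        # want mouth (dx<0) go down for ph>0
        out.append(piv+[X*np.cos(yaw)-y/1000*np.sin(yaw),X*np.sin(yaw)+y/1000*np.cos(yaw),Z])
    return np.array(out)
for d in range(30,85,6):
    p=pts(np.radians(d),[(-57,39,17),(-57,-39,17),(-57,42,41),(-57,-42,41),(88,0,78),(54,0,78)])
    print(d,proj('wrist',p).round(0).tolist(),(p[0]-piv).round(3))
E
```

```text
{'t': 33.05, 'eef_pos': [0.5826, 0.3313, 0.2731], 'ee_rot': [3.1416, 0.0, -3.0718], 'force': [0.1889, 0.2452, -1.1791], 'width': 0.016, 'gripper_force': 4.9997, 'q': [0.8073, 0.3277, 0.072, -0.0, -1.3151, -2.3083]}
30 [[312.0, 78.0], [200.0, 78.0], [323.0, 56.0], [189.0, 56.0], [256.0, 307.0], [256.0, 225.0]] [-0.094  0.033 -0.098]
36 [[309.0, 94.0], [203.0, 94.0], [319.0, 72.0], [193.0, 72.0], [256.0, 302.0], [256.0, 221.0]] [-0.083  0.033 -0.107]
42 [[307.0, 110.0], [205.0, 110.0], [316.0, 87.0], [196.0, 87.0], [256.0, 296.0], [256.0, 217.0]] [-0.072  0.034 -0.115]
48 [[305.0, 125.0], [207.0, 125.0], [313.0, 103.0], [199.0, 102.0], [256.0, 289.0], [256.0, 214.0]] [-0.059  0.035 -0.121]
54 [[304.0, 140.0], [209.0, 140.0], [311.0, 118.0], [201.0, 118.0], [256.0, 282.0], [256.0, 212.0]] [-0.046  0.036 -0.126]
60 [[302.0, 156.0], [210.0, 156.0], [309.0, 133.0], [203.0, 133.0], [256.0, 275.0], [256.0, 210.0]] [-0.033  0.037 -0.13 ]
66 [[301.0, 171.0], [211.0, 171.0], [308.0, 148.0], [205.0, 148.0], [256.0, 267.0], [256.0, 209.0]] [-0.019  0.038 -0.133]
72 [[300.0, 186.0], [212.0, 186.0], [306.0, 162.0], [206.0, 162.0], [256.0, 260.0], [256.0, 209.0]] [-0.005  0.039 -0.134]
78 [[300.0, 201.0], [213.0, 201.0], [305.0, 177.0], [207.0, 177.0], [256.0, 253.0], [256.0, 209.0]] [ 0.009  0.04  -0.133]
84 [[300.0, 217.0], [213.0, 217.0], [304.0, 192.0], [208.0, 192.0], [256.0, 246.0], [256.0, 210.0]] [ 0.023  0.041 -0.131]
```

servo_tool(
  series=[
    [[0,0,0,0],[0,0,0,0],[0,0,-4,0],[0,0,-8,0],[0,0,-12,0],[0,0,-14,0],[0,0,-12,0],[0,0,-7,0],[0,0,-3,0],[0,0,0,0]],
  ],
  grip_force=18,
)

```text
t: 33.88
eef_pos: [0.5828, 0.3315, 0.3342]
ee_rot: [3.14, 0.001, -3.072]
force: [0.0, -0.0, -1.9]
width: 0.016
gripper_force: 18.0
```

servo_tool(
  series=[
    [[2,-4,0,0],[5,-8,0,0],[8,-13,0,0],[11,-17,0,0],[14,-21,0,0],[14,-22,0,0],[14,-22,0,0],[14,-22,0,0],[14,-22,0,0],[14,-22,0,0]],
  ],
)

```text
t: 34.72
eef_pos: [0.4834, 0.1491, 0.3324]
ee_rot: [-3.141, -0.001, -3.072]
force: [0.3, 0.2, -1.4]
width: 0.0162
gripper_force: 18.0
```

servo_tool(
  series=[
    [[14,-22,0,0],[14,-22,0,0],[14,-22,0,0],[14,-22,0,0],[12,-18,0,0],[10,-14,0,0],[7,-10,0,0],[4,-6,0,0],[1,-2,0,0],[0,0,0,0]],
  ],
)

```text
t: 35.55
eef_pos: [0.4048, 0.007, 0.3331]
ee_rot: [3.141, 0.0, -3.072]
force: [-0.4, 0.0, -0.9]
width: 0.0158
gripper_force: 18.0
```

```bash
python3 - <<'E'
from h import *
s=st();im=pic('wrist','w11',False)
r=trace('wrist','scoop')
if r: ys,xs=np.where(r[0]['mask']);print('scoop',round(r[0]['conf'],2),'bbox',xs.min(),xs.max(),ys.min(),ys.max())
print(im[100:240:6,256].max(1).tolist())
pic('scene','s11',False);rec('scene',['plug1','funnel','funnel_tab'])
E
```

```text
{'t': 35.55, 'eef_pos': [0.4048, 0.007, 0.3331], 'ee_rot': [3.1415, 0.0002, -3.0722], 'force': [-0.434, 0.037, -0.8636], 'width': 0.0158, 'gripper_force': 17.9998, 'q': [0.5107, -0.167, -0.3424, -0.0, -1.3951, -2.0121]}
scoop 0.77 bbox 188 325 122 318
[223, 206, 147, 85, 55, 66, 64, 88, 88, 89, 86, 88, 86, 89, 88, 90, 88, 88, 92, 88, 82, 48, 54, 50]
scene plug1 []
scene funnel [([0.4955, 0.3371, 0.1459], 0.97), ([0.4199, 0.0161, 0.2973], 0.66)]
scene funnel_tab [([0.4984, 0.3367, 0.1487], 0.88), ([0.4204, 0.0147, 0.296], 0.59)]
```

Tilt is unchanged. I'll lower over the pad now.

servo_tool(
  series=[
    [[0,0,6,0],[0,0,14,0],[0,0,24,0],[0,0,30,0],[0,0,32,0],[0,0,32,0],[0,0,28,0],[0,0,18,0],[0,0,10,0],[0,0,4,0]],
  ],
)

```text
t: 36.68
eef_pos: [0.4035, 0.0067, 0.1329]
ee_rot: [-3.14, -0.003, -3.072]
force: [0.3, 1.0, -1.1]
width: 0.016
gripper_force: 18.0
```

servo_tool(
  series=[
    [[0,0,1,0],[0,0,2,0],[0,0,2,0],[0,0,2,0],[0,0,2,0],[0,0,0,0],[0,0,0,0],[0,0,0,0],[0,0,0,0],[0,0,0,0]],
  ],
  grip_force=7,
)

```text
t: 37.52
eef_pos: [0.4051, 0.0072, 0.1263]
ee_rot: [3.141, 0.001, -3.072]
force: [0.8, 0.7, 1.7]
width: 0.0159
gripper_force: 7.0
```

```bash
python3 - <<'E'
from h import *
s=st()
r=139.7
import math
a=math.atan2(136.5,30);b=math.atan2(56,128)
P=[(r*math.cos(a+(b-a)*i/20),r*math.sin(a+(b-a)*i/20)) for i in range(21)]
print([(round(P[i+1][0]-P[i][0],1),round(P[i][1]-P[i+1][1],1)) for i in range(20)])
E
```

```text
{'t': 37.5167, 'eef_pos': [0.4051, 0.0072, 0.1263], 'ee_rot': [3.1413, 0.0008, -3.0718], 'force': [0.7531, 0.6512, 1.6663], 'width': 0.0159, 'gripper_force': 6.9999, 'q': [0.5111, -0.0004, -0.693, 0.0002, -0.8773, -2.0121]}
[(6.4, 1.6), (6.3, 1.9), (6.2, 2.2), (6.1, 2.4), (6.0, 2.7), (5.8, 3.0), (5.7, 3.3), (5.5, 3.5), (5.4, 3.8), (5.2, 4.1), (5.0, 4.3), (4.8, 4.5), (4.6, 4.7), (4.3, 5.0), (4.1, 5.2), (3.8, 5.3), (3.6, 5.5), (3.3, 5.7), (3.1, 5.8), (2.8, 6.0)]
```

Contact is felt. Next I swing the handle along the arc to lay the scoop flat.

servo_tool(
  series=[
    [[-6.4,0,2,0],[-6.3,0,2.2,0],[-6.2,0,2.4,0],[-6,0,2.6,0],[-6,0,3,0],[-5.8,0,3.2,0],[-5.6,0,3.5,0],[-5.5,0,3.8,0],[-5.4,0,4,0],[-5.2,0,4.3,0]],
  ],
  grip_force=6,
)

```text
t: 38.35
eef_pos: [0.4634, 0.0111, 0.0945]
ee_rot: [-3.141, -0.0, -3.072]
force: [1.5, 1.1, 1.8]
width: 0.016
gripper_force: 6.0
```

```bash
python3 - <<'E'
from h import *
s=st();im=pic('wrist','w12',False)
r=trace('wrist','scoop')
if r: ys,xs=np.where(r[0]['mask']);print('scoop',round(r[0]['conf'],2),'bbox',xs.min(),xs.max(),ys.min(),ys.max())
print(im[20:240:6,256].max(1).tolist())
yaw=.07;piv=np.array(s['eef_pos'])+[0,0,.019]
for d in range(0,70,5):
    ph=np.radians(d);L=[]
    for x,y,z in [(-57,42,41),(-57,39,17),(44,42,41)]:
        dx,dz=(x-71)/1000,(z-56)/1000;X=dx*np.cos(ph)-dz*np.sin(ph);Z=dx*np.sin(ph)+dz*np.cos(ph)
        L.append(piv+[X*np.cos(yaw)-y/1000*np.sin(yaw),X*np.sin(yaw)+y/1000*np.cos(yaw),Z])
    print(d,proj('wrist',L).round(0).tolist())
E
```

```text
{'t': 38.35, 'eef_pos': [0.4634, 0.0111, 0.0945], 'ee_rot': [-3.1415, -0.0005, -3.0719], 'force': [1.4515, 1.121, 1.7568], 'width': 0.016, 'gripper_force': 6.0, 'q': [0.4505, 0.1469, -0.6191, -0.0001, -0.8052, -1.9516]}
scoop 0.93 bbox 184 329 54 308
[241, 237, 233, 222, 170, 181, 173, 174, 182, 238, 240, 240, 240, 241, 241, 242, 243, 243, 244, 244, 245, 246, 119, 120, 120, 123, 120, 124, 120, 123, 120, 122, 124, 61, 62, 65, 56]
0 [[355.0, -19.0], [335.0, -3.0], [339.0, 205.0]]
5 [[347.0, -7.0], [330.0, 11.0], [338.0, 206.0]]
10 [[341.0, 6.0], [325.0, 25.0], [337.0, 207.0]]
15 [[336.0, 19.0], [321.0, 38.0], [335.0, 209.0]]
20 [[331.0, 31.0], [318.0, 52.0], [334.0, 212.0]]
25 [[327.0, 44.0], [315.0, 66.0], [333.0, 214.0]]
30 [[323.0, 57.0], [312.0, 79.0], [333.0, 217.0]]
35 [[320.0, 70.0], [310.0, 92.0], [332.0, 220.0]]
40 [[317.0, 83.0], [308.0, 105.0], [331.0, 224.0]]
45 [[315.0, 96.0], [306.0, 118.0], [330.0, 227.0]]
50 [[313.0, 109.0], [305.0, 131.0], [330.0, 231.0]]
55 [[311.0, 121.0], [304.0, 144.0], [329.0, 235.0]]
60 [[309.0, 134.0], [303.0, 157.0], [329.0, 239.0]]
65 [[308.0, 146.0], [302.0, 169.0], [329.0, 243.0]]
```

servo_tool(
  series=[
    [[-5,0,4.5,0],[-4.8,0,4.7,0],[-4.6,0,4.9,0],[-4.3,0,5.2,0],[-4.1,0,5.4,0],[-3.8,0,5.5,0],[-3.6,0,5.7,0],[-3.3,0,5.8,0],[-3,0,5.9,0],[-2.8,0,6,0]],
  ],
)

```text
t: 39.28
eef_pos: [0.504, 0.0142, 0.0416]
ee_rot: [3.142, 0.003, -3.071]
force: [2.9, -2.1, 6.7]
width: 0.0163
gripper_force: 6.0
```

```bash
python3 - <<'E'
from h import *
s=st();im=pic('wrist','w13',False)
r=trace('wrist','scoop')
if r: ys,xs=np.where(r[0]['mask']);print('scoop',round(r[0]['conf'],2),'bbox',xs.min(),xs.max(),ys.min(),ys.max())
E
```

```text
{'t': 39.2833, 'eef_pos': [0.504, 0.0142, 0.0416], 'ee_rot': [3.1415, 0.0025, -3.0709], 'force': [2.8982, -2.0613, 6.7205], 'width': 0.0163, 'gripper_force': 6.0005, 'q': [0.419, 0.2846, -0.5933, 0.0013, -0.6905, -1.9201]}
scoop 0.72 bbox 156 356 0 320
```

The scoop is down flat. I'll release it, rise while turning to the funnel tab's orientation, and check the scoop on the way.

servo_tool(
  series=[
    [[0,0,0,0],[0,0,0,0],[0,0,0,0],[0,0,0,0],[0,0,0,0],[0,0,0,0],[0,0,0,0],[0,0,0,0],[0,0,0,0],[0,0,0,0]],
  ],
  claw=0,
)

```text
t: 40.22
eef_pos: [0.5022, 0.0139, 0.0414]
ee_rot: [3.142, -0.0, -3.072]
force: [0.3, 0.2, 0.4]
width: 0.0435
gripper_force: 0.0
```

servo_tool(
  series=[
    [[0,0,-6,0],[0,0,-14,0],[0,0,-20,0],[0,0,-26,0],[0,0,-28,0],[0,0,-28,0],[0,0,-26,0],[0,0,-20,0],[0,0,-10,0],[0,0,-5,0]],
  ],
)

```text
t: 41.05
eef_pos: [0.5028, 0.0141, 0.2264]
ee_rot: [3.141, 0.003, -3.072]
force: [-0.4, -0.7, -0.2]
width: 0.0435
gripper_force: 0.0
```

```bash
python3 - <<'E'
from h import *
s=st();im=pic('wrist','w14')
for n in ['scoop','pad']:
  r=trace('wrist',n)
  if r:
    m=r[0]['mask'].astype(np.uint8);k=max(cv2.findContours(m,0,2)[0],key=cv2.contourArea);print(n,r[0]['conf'],cv2.boundingRect(k),cv2.minAreaRect(k))
rec('wrist',['scoop','pad','plug1'])
P=np.array([0.432,0.009,0.003]);a=0.07;R=np.array([[np.cos(a),-np.sin(a),0],[np.sin(a),np.cos(a),0],[0,0,1]])
print(proj('wrist',[P+R@np.array(v)/1000 for v in [(-57,42,41),(-57,-42,41),(44,42,41),(44,-42,41),(54,0,78),(88,0,78)]]).round(0).tolist())
E
```

```text
{'t': 41.05, 'eef_pos': [0.5028, 0.0141, 0.2264], 'ee_rot': [3.1407, 0.0028, -3.0717], 'force': [-0.4378, -0.6756, -0.1816], 'width': 0.0435, 'gripper_force': 0.0, 'q': [0.4194, 0.0715, -0.3614, 0.0002, -1.135, -1.9204]}
scoop 0.87 (214, 40, 86, 152) ((256.5, 115.5), (151.0, 85.0), 90.0)
pad 0.85 (200, 18, 111, 180) ((253.1374053955078, 107.72945404052734), (110.04023742675781, 177.59251403808594), 1.3639274835586548)
wrist scoop [([0.4217, 0.0096, 0.0156], 0.75)]
wrist pad [([0.4715, -0.0082, 0.0043], 0.95)]
wrist plug1 [([0.6921, 0.0009, 0.0522], 0.66)]
[[300.0, 45.0], [213.0, 45.0], [296.0, 149.0], [217.0, 149.0], [257.0, 165.0], [257.0, 199.0]]
```

View pics/w14.png

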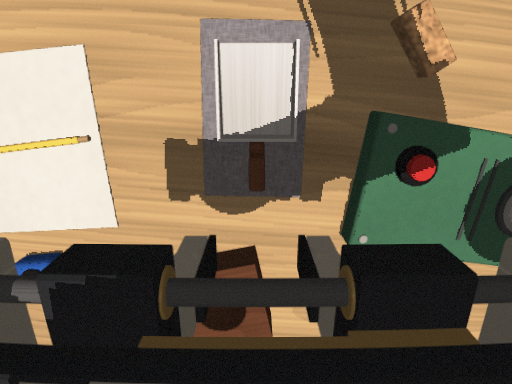

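The scoop rests flat and empty on the pad, with its pan spanning (214–300, 40–141) and its handle down to row 190. Now I turn for the funnel tab.

servo_tool(
  series=[
    [[0,0,-10,-0.12],[0,0,-10,-0.124],[0,0,-10,-0.124],[0,0,-10,-0.124],[0,0,-10,-0.124],[0,0,-10,-0.124],[0,0,-10,-0.124],[0,0,-10,-0.124],[0,0,-10,-0.124],[0,0,-5,-0.124]],
  ],
  claw=-0.6,
)

```text
t: 42.18
eef_pos: [0.5024, 0.0139, 0.3196]
ee_rot: [3.141, -0.001, -1.83]
force: [-0.4, 0.4, 0.5]
width: 0.0699
gripper_force: 0.0
```

servo_tool(
  series=[
    [[0,0,0,-0.124],[0,0,0,-0.124],[0,0,0,-0.124],[0,0,0,-0.124],[0,0,0,-0.124],[0,0,0,-0.124],[0,0,0,-0.124],[0,0,0,-0.124],[0,0,0,0],[0,0,0,0]],
  ],
)

```text
t: 43.02
eef_pos: [0.502, 0.0139, 0.3186]
ee_rot: [3.14, 0.001, -0.848]
force: [0.2, 0.7, 0.3]
width: 0.0705
gripper_force: 0.0
```

servo_tool(
  series=[
    [[-15,-11,0,0],[-31,-23,0,0],[-33,-25,0,0],[-33,-25,0,0],[-33,-25,0,0],[-33,-25,0,0],[-33,-25,0,0],[-33,-25,0,0],[-33,-25,0,0],[-27,-18,0,0]],
  ],
)

```text
t: 43.85
eef_pos: [0.4691, 0.3948, 0.3185]
ee_rot: [3.141, -0.0, -0.848]
force: [0.2, -1.3, 0.3]
width: 0.0702
gripper_force: 0.0
```

servo_tool(
  series=[
    [[0,0,0,0],[0,0,0,0],[0,0,0,0],[0,0,0,0],[0,0,0,0],[0,0,0,0],[0,0,0,0],[0,0,0,0],[0,0,0,0],[0,0,0,0]],
  ],
)

```text
t: 44.68
eef_pos: [0.4698, 0.3918, 0.3196]
ee_rot: [-3.141, 0.0, -0.844]
force: [0.1, -0.8, 0.6]
width: 0.0704
gripper_force: 0.0
```

```bash
python3 - <<'E'
from h import *
s=st();im=pic('wrist','w15')
h=cv2.cvtColor(im,cv2.COLOR_RGB2HSV);m=((h[:,:,0]>100)&(h[:,:,0]<130)&(h[:,:,1]>120)).astype(np.uint8)
n,l,S,c=cv2.connectedComponentsWithStats(m)
i=1+np.argmax(S[1:,4]);print(S[i],c[i])
k=(l==i).astype(np.uint8)
# tab: remove disc by opening
o=cv2.morphologyEx(k,cv2.MORPH_OPEN,cv2.getStructuringElement(2,(61,61)))
cn=max(cv2.findContours(o,0,2)[0],key=cv2.contourArea);print('disc',cv2.minEnclosingCircle(cn),cv2.fitEllipse(cn))
t=cv2.morphologyEx(k&(1-o),cv2.MORPH_OPEN,np.ones((5,5)))
n2,l2,S2,c2=cv2.connectedComponentsWithStats(t);print(S2[1:],c2[1:])
for j in range(1,n2):
  if S2[j,4]>150:
    cn=max(cv2.findContours((l2==j).astype(np.uint8),0,2)[0],key=cv2.contourArea);b=cv2.boxPoints(cv2.minAreaRect(cn));print(unproj('wrist',b,0.191).round(4).tolist(),unproj('wrist',c2[j],.191))
e=cv2.fitEllipse(max(cv2.findContours(o,0,2)[0],key=cv2.contourArea))[0];print('rim c',unproj('wrist',e,.165))
r=trace('wrist','funnel_tab');print([(d['conf'],cv2.boundingRect(d['mask'].astype(np.uint8))) for d in r]);rec('wrist',['funnel_tab','funnel','plug1'])
E
```

```text
{'t': 44.6833, 'eef_pos': [0.4698, 0.3918, 0.3196], 'ee_rot': [-3.1414, 0.0001, -0.8441], 'force': [0.0521, -0.7559, 0.5747], 'width': 0.0704, 'gripper_force': 0.0, 'q': [1.0139, 0.2109, 0.0167, -0.0, -1.3764, -0.2873]}
[  182    16   148   191 17186] [255.53921797  95.14401257]
disc ((256.0, 51.0), 49.254539489746094) ((256.0014343261719, 49.544124603271484), (65.06564331054688, 101.98059844970703), 90.0233383178711)
[[  182    39   148   168 11801]] [[255.3391238  115.94576731]]
[[0.5123, 0.4541, 0.191], [0.6006, 0.3386, 0.191], [0.5093, 0.259, 0.191], [0.4072, 0.3625, 0.191]] [[0.51419312 0.34563283 0.191     ]]
rim c [[0.55179635 0.30254958 0.165     ]]
[(0.63, (182, 16, 148, 192)), (0.25, (238, 0, 173, 113))]
wrist funnel_tab [([0.5218, 0.3351, 0.1521], 0.72), ([0.4787, 0.1927, 0.0621], 0.71)]
wrist funnel [([0.523, 0.3368, 0.1508], 0.98), ([0.4793, 0.1898, 0.0649], 0.23)]
wrist plug1 [([0.5152, 0.3191, 0.0783], 0.54), ([0.5357, 0.3378, 0.0615], 0.46), ([0.5248, 0.35, 0.0615], 0.45), ([0.5206, 0.3365, 0.0567], 0.39)]
```

```bash
python3 - <<'E'
from h import *
im=pic('wrist','w15',False)
h=cv2.cvtColor(im,cv2.COLOR_RGB2HSV);m=((h[:,:,0]>100)&(h[:,:,0]<130)&(h[:,:,1]>120)).astype(np.uint8)
cn=max(cv2.findContours(m,0,2)[0],key=cv2.contourArea);k=np.zeros_like(m);cv2.drawContours(k,[cn],0,1,-1)
for y in list(range(16,160,24))+list(range(150,208,4)):
    x=np.where(k[y])[0];print(y,x.min(),x.max(),(x.min()+x.max())/2)
p=cn[:,0,:];p=p[p[:,1]<140];e=cv2.fitEllipse(p.reshape(-1,1,2));print(e,unproj('wrist',e[0],.165))
s=telemetry.get_state();T=np.array(s['eef_pos']);print('tcp axis',proj('wrist',[T+[0,0,.191-T[2]]]))
print(unproj('wrist',[[256,165],[256,207]],.191),unproj('wrist',[[256,207]],.14))
E
```

```text
16 251 261 256.0
40 202 309 255.5
64 187 324 255.5
88 182 329 255.5
112 184 326 255.0
136 196 316 256.0
150 208 303 255.5
154 212 299 255.5
158 218 293 255.5
162 225 286 255.5
166 237 275 256.0
170 249 261 255.0
174 248 261 254.5
178 248 261 254.5
182 248 261 254.5
186 248 261 254.5
190 248 261 254.5
194 248 261 254.5
198 248 261 254.5
202 248 261 254.5
206 256 260 258.0
((255.63253784179688, 92.2205810546875), (147.0660400390625, 151.73106384277344), 0.525450587272644) [[0.52731334 0.3306979  0.165     ]]
tcp axis [[258.08988856 186.72166845]]
[[0.48480579 0.37790335 0.191     ]
 [0.45796453 0.40810527 0.191     ]] [[0.44604009 0.42172897 0.14      ]]
```

The tab is aligned with the tool; I need to shift about 3 mm. Then descend and grip.

servo_tool(
  series=[
    [[-3,-3,6,0],[0,0,14,0],[0,0,20,0],[0,0,25,0],[0,0,26,0],[0,0,25,0],[0,0,20,0],[0,0,14,0],[0,0,7,0],[0,0,3,0]],
  ],
)

```text
t: 45.82
eef_pos: [0.4696, 0.3958, 0.1578]
ee_rot: [3.139, -0.001, -0.844]
force: [-0.6, -0.2, -0.2]
width: 0.0697
gripper_force: 0.0
```

servo_tool(
  series=[
    [[0,0,0,0],[0,0,0,0],[0,0,0,0],[0,0,0,0],[0,0,0,0],[0,0,0,0],[0,0,0,0],[0,0,0,0],[0,0,0,0],[0,0,0,0]],
  ],
  claw=1,
  grip_force=55,
)

```text
t: 46.65
eef_pos: [0.47, 0.3961, 0.1595]
ee_rot: [3.142, -0.0, -0.844]
force: [-0.4, -0.4, 0.4]
width: 0.014
gripper_force: 54.9
```

servo_tool(
  series=[
    [[0,0,0,0],[0,0,0,0],[0,0,0,0],[0,0,0,0],[0,0,-1,0],[0,0,-2,0],[0,0,-2,0],[0,0,-2,0],[0,0,-2,0],[0,0,-2,0]],
  ],
)

```text
t: 47.48
eef_pos: [0.47, 0.3962, 0.1707]
ee_rot: [-3.141, 0.0, -0.844]
force: [0.2, 0.6, -1.4]
width: 0.0135
gripper_force: 54.9
```

servo_tool(
  series=[
    [[0,0,-4,0],[0,0,-8,0],[0,0,-12,0],[0,0,-15,0],[0,0,-15,0],[0,0,-14,0],[0,0,-12,0],[0,0,-8,0],[0,0,-4,0],[0,0,0,0]],
  ],
)

```text
t: 48.32
eef_pos: [0.4703, 0.3964, 0.2636]
ee_rot: [-3.14, 0.0, -0.844]
force: [-0.3, -0.1, -1.7]
width: 0.0134
gripper_force: 54.9
```

```bash
python3 - <<'E'
from h import *
s=st();print(s['moment'])
for cam in ['top','scene']:
    im=pic(cam,cam+'16');r=trace(cam,'stand')
    if not r: print(cam,'none');continue
    m=r[0]['mask'].astype(np.uint8);print(cam,r[0]['conf'],cv2.boundingRect(m))
    cs,hi=cv2.findContours(m,cv2.RETR_CCOMP,2)
    for c,hh in zip(cs,hi[0]):
        if hh[3]>=0 and len(c)>8: e=cv2.fitEllipse(c);print(' hole',e,unproj(cam,e[0],.05),cv2.contourArea(c))
    # own: hole rim vs predicted circle projections
    for C in [(0.677,-0.0184)]:
        th=np.linspace(0,2*np.pi,9)[:-1];print(proj(cam,np.c_[C[0]+.0315*np.cos(th),C[1]+.0315*np.sin(th),0*th+.05]).round(1).tolist())
rec('scene',['jar_floor','plug1','funnel','stand'])
E
```

```text
{'t': 48.3167, 'eef_pos': [0.4703, 0.3964, 0.2636], 'ee_rot': [-3.1398, 0.0004, -0.8438], 'force': [-0.3105, -0.0506, -1.7451], 'width': 0.0134, 'gripper_force': 54.9166, 'q': [1.0176, 0.2388, -0.0718, 0.0001, -1.2584, -0.2907]}
[0.02926918 0.11416846 0.01732011]
top 0.85 (242, 125, 43, 45)
 hole ((263.5208435058594, 148.55787658691406), (17.373947143554688, 19.132112503051758), 92.9485855102539) [[ 0.67208508 -0.0215715   0.05      ]] 255.5
[[262.7, 136.9], [255.4, 139.7], [252.2, 146.7], [255.1, 154.0], [262.3, 157.1], [269.7, 154.3], [272.8, 147.2], [269.9, 140.0]]
scene 0.67 (175, 225, 58, 55)
 hole ((204.76101684570312, 251.7327117919922), (9.035621643066406, 17.864273071289062), 80.94793701171875) [[ 0.69339905 -0.00400278  0.05      ]] 120.0
[[196.2, 253.7], [206.1, 254.8], [214.5, 249.9], [216.3, 242.0], [210.7, 235.8], [201.1, 234.8], [192.9, 239.4], [190.8, 247.2]]
scene jar_floor [([0.5511, 0.266, 0.0392], 0.64)]
scene plug1 [([0.5173, 0.3178, 0.0731], 0.56)]
scene funnel [([0.4992, 0.3345, 0.2493], 0.88), ([0.6946, -0.0177, 0.05], 0.64)]
scene stand [([0.6934, -0.0151, 0.0496], 0.62)]
```

```bash
python3 - <<'E'
from h import *
from scipy.optimize import minimize
M={}
for cam in ['top','scene']:
    im=pic(cam,cam+'17',False)
    m=max(trace(cam,'stand'),key=lambda d:d['conf'])['mask'].astype(np.uint8)
    cs=cv2.findContours(m,0,2)[0];f=np.zeros_like(m);cv2.drawContours(f,[max(cs,key=cv2.contourArea)],0,1,-1);M[cam]=cv2.resize(f,None,fx=4,fy=4,interpolation=0)
B=np.array([(a,b,c) for a in(-.055,.055) for b in(-.055,.055) for c in(0,.05)])
def iou(p,cam):
    c,s=np.cos(p[2]),np.sin(p[2]);W=B@np.array([[c,s,0],[-s,c,0],[0,0,1]])+[p[0],p[1],0]
    h=cv2.convexHull((proj(cam,W)*4+1.5).round().astype(np.int32));k=np.zeros_like(M[cam]);cv2.fillConvexPoly(k,h,1)
    return (k&M[cam]).sum()/(k|M[cam]).sum()
for cams in (['top'],['scene'],['top','scene']):
    best=min((minimize(lambda p:-sum(iou(p,c) for c in cams),[.675,-.019,y],method='Nelder-Mead',options=dict(initial_simplex=[[.675,-.019,y],[.685,-.019,y],[.675,-.009,y],[.675,-.019,y+.1]])) for y in(.1,.25,.4)),key=lambda r:r.fun)
    print(cams,best.x.round(4),best.fun)
E
```

```text
['top'] [ 0.6791 -0.02    0.2834] -0.9633587106540226
['scene'] [ 0.6785 -0.016   0.2665] -0.97644364899721
['top', 'scene'] [ 0.6788 -0.0177  0.2749] -1.912969268452537
```

servo_tool(
  series=[
    [[4,1,0,0],[9,3,0,0],[14,5,0,0],[20,7,0,0],[24,8,0,0],[26,8,0,0],[26,9,0,0],[26,9,0,0],[26,9,0,0],[26,8,0,0]],
  ],
)

```text
t: 49.75
eef_pos: [0.5538, 0.1987, 0.2628]
ee_rot: [-3.141, -0.0, -0.844]
force: [1.7, -0.5, -0.8]
width: 0.0138
gripper_force: 54.9
```

servo_tool(
  series=[
    [[26,9,0,0],[26,9,0,0],[26,8,0,0],[24,8,0,0],[20,6,0,0],[16,5,0,0],[12,4,0,0],[7,2,0,0],[3.5,1,0,0],[0,0,0,0]],
  ],
)

```text
t: 50.58
eef_pos: [0.6214, 0.0463, 0.2624]
ee_rot: [3.141, 0.0, -0.845]
force: [0.8, 0.2, -1.9]
width: 0.0136
gripper_force: 54.9
```

servo_tool(
  series=[
    [[0,0,5,0],[0,0,10,0],[0,0,15,0],[0,0,17,0],[0,0,17,0],[0,0,16,0],[0,0,12,0],[0,0,8,0],[0,0,4,0],[0,0,0,0]],
  ],
)

```text
t: 51.42
eef_pos: [0.6208, 0.0473, 0.1573]
ee_rot: [3.14, 0.001, -0.843]
force: [0.5, -1.5, -0.9]
width: 0.0138
gripper_force: 54.9
```

```bash
python3 - <<'E'
from h import *
s=st();print(s['moment'])
im=pic('scene','s18');c=np.array(s['eef_pos'])+[.057,-.065,.019-.068]
h=cv2.cvtColor(im,cv2.COLOR_RGB2HSV);m=((h[:,:,0]>100)&(h[:,:,0]<130)&(h[:,:,1]>120)).astype(np.uint8)
n,l,S,cc=cv2.connectedComponentsWithStats(m)
for i in range(1,n):
    if S[i,4]>200: print(S[i],cc[i])
th=np.linspace(0,2*np.pi,73);q=proj('scene',np.c_[c[0]+.07*np.cos(th),c[1]+.07*np.sin(th),0*th+c[2]+.055]);print('pred rim bbox',c,q.min(0),q.max(0))
q=proj('scene',np.c_[c[0]+.024*np.cos(th),c[1]+.024*np.sin(th),0*th+c[2]-.022]);print('pred spout',q.min(0),q.max(0))
E
```

```text
{'t': 51.4167, 'eef_pos': [0.6208, 0.0473, 0.1573], 'ee_rot': [3.14, 0.0007, -0.8431], 'force': [0.5257, -1.5045, -0.873], 'width': 0.0138, 'gripper_force': 54.916, 'q': [0.3891, 0.3256, -0.2021, -0.0002, -1.0448, 0.3386]}
[0.02903118 0.24658783 0.00117793]
[ 173  193   58   51 2087] [201.57834212 216.45999042]
[117 202  28  24 359] [131.05571031 215.15041783]
pred rim bbox [ 0.67775222 -0.01770628  0.10829266] [169.4508977  191.98310796] [231.66301005 238.73096462]
pred spout [192.61503063 227.79362638] [212.86305875 243.64663862]
```

The seen rim and spout match the prediction within 2–3 px. Lowering into the hole.

servo_tool(
  series=[
    [[0,0,4,0],[0,0,6,0],[0,0,6,0],[0,0,5,0],[0,0,4,0],[0,0,4,0],[0,0,4,0],[0,0,4,0],[0,0,4,0],[0,0,3,0]],
  ],
)

```text
t: 52.3
eef_pos: [0.6213, 0.0469, 0.1139]
ee_rot: [3.141, 0.0, -0.844]
force: [-0.4, -0.0, -0.8]
width: 0.0135
gripper_force: 54.9
```

servo_tool(
  series=[
    [[0,0,3,0],[0,0,3,0],[0,0,3,0],[0,0,2,0],[0,0,2,0],[0,0,1,0],[0,0,0,0],[0,0,0,0],[0,0,0,0],[0,0,0,0]],
  ],
)

```text
t: 53.13
eef_pos: [0.6214, 0.047, 0.1006]
ee_rot: [-3.141, -0.0, -0.844]
force: [-0.3, 0.6, -0.9]
width: 0.0135
gripper_force: 54.9
```

servo_tool(
  series=[
    [[0,0,0.8,0],[0,0,0.7,0],[0,0,0,0],[0,0,0,0],[0,0,0,0],[0,0,0,0],[0,0,0,0],[0,0,0,0],[0,0,0,0],[0,0,0,0]],
  ],
)

```text
t: 53.97
eef_pos: [0.6215, 0.047, 0.0994]
ee_rot: [-3.141, -0.0, -0.844]
force: [-1.3, 1.0, 5.3]
width: 0.0138
gripper_force: 54.9
```

servo_tool(
  series=[
    [[0,0,0,0],[0,0,0,0],[0,0,0,0],[0,0,0,0],[0,0,0,0],[0,0,0,0],[0,0,0,0],[0,0,0,0],[0,0,0,0],[0,0,0,0]],
  ],
  claw=-0.2,
)

```text
t: 54.8
eef_pos: [0.6214, 0.0469, 0.099]
ee_rot: [-3.142, -0.0, -0.844]
force: [-0.2, -0.2, 0.1]
width: 0.0526
gripper_force: 0.0
```

servo_tool(
  series=[
    [[0,0,-6,0],[0,0,-14,0],[0,0,-20,0],[0,0,-26,0],[0,0,-28,0],[0,0,-28,0],[0,0,-26,0],[0,0,-20,0],[0,0,-10,0],[0,0,-5,0]],
  ],
)

```text
t: 55.63
eef_pos: [0.6218, 0.0471, 0.2841]
ee_rot: [-3.139, -0.001, -0.844]
force: [-0.4, 0.5, 0.2]
width: 0.0525
gripper_force: 0.0
```

```bash
python3 - <<'E'
from h import *
s=st()
im=pic('scene','s19');c=np.array([.6785,-.018,.05])
h=cv2.cvtColor(im,cv2.COLOR_RGB2HSV);m=((h[:,:,0]>100)&(h[:,:,0]<130)&(h[:,:,1]>120)).astype(np.uint8)
n,l,S,cc=cv2.connectedComponentsWithStats(m)
for i in range(1,n):
    if S[i,4]>100: print(S[i],cc[i])
th=np.linspace(0,2*np.pi,73);q=proj('scene',np.c_[c[0]+.07*np.cos(th),c[1]+.07*np.sin(th),0*th+c[2]+.055]);print('pred rim bbox',q.min(0),q.max(0))
rec('scene',['funnel','plug1','start_top','scoop'])
pic('wrist','w19');rec('wrist',['funnel'])
E
```

```text
{'t': 55.6333, 'eef_pos': [0.6218, 0.0471, 0.2841], 'ee_rot': [-3.1388, -0.0012, -0.8438], 'force': [-0.424, 0.5121, 0.2407], 'width': 0.0525, 'gripper_force': 0.0, 'q': [0.3883, 0.2428, -0.0205, 0.0002, -1.3045, 0.3387]}
[117 202  28  24 359] [131.05571031 215.15041783]
[ 176  210   70   47 2175] [206.59172414 231.04827586]
pred rim bbox [171.93410324 208.58904576] [231.7877658  255.05619721]
scene funnel [([0.6511, -0.0311, 0.0879], 0.68)]
scene plug1 []
scene start_top [([0.5125, -0.2694, 0.0042], 0.64), ([0.4825, 0.1878, 0.0592], 0.48)]
scene scoop [([0.4293, 0.0196, 0.0193], 0.75)]
wrist funnel [([0.6775, -0.0144, 0.0911], 0.62)]
```

The funnel is seated: contact came at the expected height and the image agrees. Next I count the plugs in the jar.

servo_tool(
  series=[
    [[-15,-5,0,0],[-30,-10,0,0],[-34,-11,0,0],[-37,-12,0,0],[-37,-13,0,0],[-37,-13,0,0],[-37,-13,0,0],[-37,-13,0,0],[-37,-12,0,0],[-30,-10,0,0]],
  ],
  claw=1,
)

```text
t: 56.82
eef_pos: [0.4835, 0.3708, 0.2811]
ee_rot: [3.141, -0.0, -0.843]
force: [0.6, 0.3, 0.1]
width: 0.0008
gripper_force: 0.0
```

servo_tool(
  series=[
    [[-16,-4,0,0],[0,0,0,0],[0,0,0,0],[0,0,0,0],[0,0,0,0],[0,0,0,0],[0,0,0,0],[0,0,0,0],[0,0,0,0],[0,0,0,0]],
  ],
)

```text
t: 57.65
eef_pos: [0.4776, 0.3831, 0.282]
ee_rot: [-3.141, 0.0, -0.844]
force: [0.1, -0.4, 0.8]
width: 0.0008
gripper_force: 0.0
```

```bash
python3 - <<'E'
from h import *
s=st()
im=pic('wrist','w20');rec('wrist',['plug1','start_top'])
th=np.linspace(0,2*np.pi,73);J=[.525,.332]
q=proj('wrist',np.c_[J[0]+.028*np.cos(th),J[1]+.028*np.sin(th),0*th+.046]);print(q.min(0),q.max(0))
for d in trace('wrist','plug1'):
    y,x=np.where(d['mask']);print(d['conf'],d['mask'].sum(),x.mean(),y.mean())
x0,y0=(q.min(0)-8).astype(int);x1,y1=(q.max(0)+8).astype(int)
c=im[max(0,y0):y1,x0:x1].max(2);print(np.array2string(cv2.resize(c,(28,28),interpolation=cv2.INTER_AREA)//10,max_line_width=200))
pic('top','t20',False);rec('top',['plug1','start_top','scoop'])
E
```

```text
{'t': 57.65, 'eef_pos': [0.4776, 0.3831, 0.282], 'ee_rot': [-3.1414, 0.0, -0.8442], 'force': [0.1308, -0.3715, 0.7609], 'width': 0.0008, 'gripper_force': 0.0, 'q': [0.9947, 0.2262, -0.0468, -0.0, -1.2976, -0.2681]}
wrist plug1 [([0.5333, 0.3373, 0.0602], 0.68), ([0.514, 0.3197, 0.0789], 0.63), ([0.5224, 0.3464, 0.0599], 0.49)]
wrist start_top [([0.482, 0.1878, 0.0586], 0.94)]
[232.99368811  80.27199428] [280.24766482 128.8873575 ]
0.72 270 270.1148148148148 103.9037037037037
0.5 176 246.4090909090909 102.5
0.49 238 249.8361344537815 118.86974789915966
0.45 75 258.4266666666667 107.86666666666666
[[18 17 18 18 18 17 17 17 17 17 17 17 16 16 15 16 17 17 17 17 17 17 17 17 17 17 17 15]
 [17 17 17 18 17 17 17 17 17 16 15 14 13 13 12 13 13 15 15 17 17 17 17 18 18 18 17 17]
 [18 17 17 18 17 17 17 16 14 14 17 20 21 20 21 21 19 15 12 13 15 17 17 17 18 17 17 17]
 [17 17 17 18 17 16 15 17 21 23 24 22 20 20 20 20 22 24 22 19 15 14 17 17 17 17 17 17]
 [17 17 17 17 16 14 19 24 21 18 14 12 12 12 13 13 13 16 19 23 24 16 14 16 17 17 17 17]
 [17 17 17 17 16 22 24 17 13 12 13 13 13 13 13 13 13 13 13 13 
[... 1346 characters left out ...]
  9  5  5  5  6  6  6  6  6  5  5  5  5  5  5  5  5  9 10 11 24 12  7]
 [ 7 11 23 16 10 10  8  5  5  6  6  6  5  5  5  5  5  5  5  5  5  8 10 10 17 21  8  7]
 [ 7  7 16 23 13 10 10  8  6  5  5  5  5  5  5  5  5  5  5  5  8 10 10 15 23 13  7  7]
 [ 7  7  7 20 21 11 10 10  9  6  5  5  5  5  5  5  5  5  7 10 10 10 13 23 16  7  7  7]
 [ 7  7  7  9 23 20 12 10 10 10 10  8  7  6  6  7  8 10 10 10 10 13 22 20  8  7  7  7]
 [ 7  7  7  7 11 21 22 14 11 11 10 11 10 11 11 11 11 11 11 11 16 23 20 10  7  7  7  7]
 [11  7  7  7  7  9 17 23 19 14 11 10 11 11 11 11 10 12 14 20 24 15  8  7  7  7  7  7]]
top plug1 []
top start_top [([0.4779, 0.1815, 0.0632], 0.51)]
top scoop [([0.4215, 0.0102, 0.0137], 0.75)]
```

All four plugs are in the jar, in separate masks at (270,104), (246,102), (250,119) and (258,108). Now the button, with the fingers shut.

servo_tool(
  series=[
    [[10,8,0,0],[18,15,0,0],[22,19,0,0],[24,20,0,0],[24,20,0,0],[22,19,0,0],[18,15,0,0],[10,8,0,0],[3,2,0,0],[0,0,0,0]],
  ],
)

```text
t: 58.88
eef_pos: [0.4838, 0.186, 0.2823]
ee_rot: [-3.141, -0.0, -0.845]
force: [-0.1, -0.2, 0.0]
width: 0.0005
gripper_force: 0.0
```

servo_tool(
  series=[
    [[0,0,8,0],[0,0,16,0],[0,0,26,0],[0,0,32,0],[0,0,34,0],[0,0,32,0],[0,0,26,0],[0,0,18,0],[0,0,10,0],[0,0,3,0]],
  ],
)

```text
t: 59.72
eef_pos: [0.4826, 0.1868, 0.0746]
ee_rot: [3.138, 0.0, -0.843]
force: [0.2, 0.6, 0.3]
width: 0.0003
gripper_force: 0.0
```

servo_tool(
  series=[
    [[0,0,3,0],[0,0,3,0],[0,0,3,0],[0,0,3,0],[0,0,2,0],[0,0,0,0],[0,0,0,0],[0,0,0,0],[0,0,0,0],[0,0,0,0]],
  ],
)

```text
t: 60.55
eef_pos: [0.4837, 0.1868, 0.0631]
ee_rot: [-3.141, -0.0, -0.844]
force: [0.6, -0.0, 0.1]
width: 0.0005
gripper_force: 0.0
```

servo_tool(
  series=[
    [[0,0,1,0],[0,0,1,0],[0,0,1,0],[0,0,1,0],[0,0,1,0],[0,0,1,0],[0,0,0,0],[0,0,0,0],[0,0,0,0],[0,0,0,0]],
  ],
)

```text
t: 61.38
eef_pos: [0.4838, 0.1869, 0.0571]
ee_rot: [-3.141, -0.0, -0.844]
force: [-0.3, 0.1, 5.0]
width: 0.0005
gripper_force: 2.2
```

servo_tool(
  series=[
    [[0,0,1,0],[0,0,1,0],[0,0,1,0],[0,0,0,0],[0,0,0,0],[0,0,0,0],[0,0,0,0],[0,0,0,0],[0,0,0,0],[0,0,0,0]],
  ],
)

```text
t: 62.22
eef_pos: [0.4839, 0.1869, 0.0559]
ee_rot: [-3.14, -0.001, -0.843]
force: [-8.2, -1.4, 26.1]
width: 0.0001
gripper_force: 12.7
```

The button is bottomed out at 26 N, against a 5 N spring. I'll release it and retreat.

servo_tool(
  series=[
    [[0,0,-3,0],[0,0,-6,0],[0,0,-10,0],[0,0,-20,0],[0,0,-28,0],[0,0,-30,0],[0,0,-30,0],[0,0,-28,0],[0,0,-18,0],[0,0,-8,0]],
  ],
)

```text
t: 63.05
eef_pos: [0.4843, 0.1871, 0.2382]
ee_rot: [-3.138, -0.0, -0.844]
force: [-0.0, 0.1, -0.0]
width: 0.0001
gripper_force: 0.0
```

servo_tool(
  series=[
    [[0,0,0,0],[0,0,0,0],[0,0,0,0],[0,0,0,0],[0,0,0,0],[0,0,0,0],[0,0,0,0],[0,0,0,0],[0,0,0,0],[0,0,0,0]],
  ],
)

```text
t: 63.88
eef_pos: [0.4836, 0.1868, 0.2349]
ee_rot: [3.142, -0.0, -0.844]
force: [-0.9, 0.6, 1.1]
width: 0.0004
gripper_force: 0.0
```

```bash
python3 - <<'E'
from h import *
st()
pic('scene','s22');rec('scene',['plug1','scoop','funnel','start_top','tape','sanding'])
pic('top','t22');rec('top',['plug1','scoop','pad','funnel','stand','tape','sanding'])
pic('wrist','w22');rec('wrist',['start_top','plug1'])
E
```

```text
{'t': 63.8833, 'eef_pos': [0.4836, 0.1868, 0.2349], 'ee_rot': [3.1416, -0.0, -0.8438], 'force': [-0.9163, 0.6273, 1.0625], 'width': 0.0004, 'gripper_force': 0.0, 'q': [0.7475, 0.094, -0.3159, 0.0, -1.1609, -0.0205]}
scene plug1 [([0.5158, 0.319, 0.0763], 0.47)]
scene scoop [([0.4253, 0.0135, 0.0171], 0.68), ([0.4924, 0.0328, 0.0011], 0.23)]
scene funnel [([0.6516, -0.0297, 0.0871], 0.73)]
scene start_top []
scene tape [([0.6797, -0.2528, 0.0318], 0.91)]
scene sanding [([0.3605, 0.1832, 0.0269], 0.77), ([0.4905, 0.0339, -0.0003], 0.72)]
top plug1 []
top scoop [([0.4225, 0.0103, 0.0119], 0.59)]
top pad [([0.4773, -0.0025, 0.0008], 0.86)]
top funnel [([0.6853, -0.0124, 0.0833], 0.86)]
top stand []
top tape [([0.4786, -0.0004, 0.0058], 0.33)]
top sanding [([0.3511, 0.1808, 0.027], 0.6)]
wrist start_top [([0.4823, 0.1889, 0.0585], 0.61)]
wrist plug1 [([0.5327, 0.343, 0.0629], 0.51)]
```

Everything checks out, so I'm handing in.

```bash
python3 -c "
from station import ticket
print(ticket.job_done())"
```

```text
the job is handed in; nothing more can be done
None
```

I handed the job in at about 64 s: all four plugs found are in the jar, the scoop is flat on its pad, the funnel is in the stand, the red button was pressed fully down and released, and the tape measure and cork block weren't touched.

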